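Load the workshop's carry rack with screw totes and lock it for transport

ROBOT

A 7-joint arm with a two-finger parallel gripper is mounted at the origin on the work surface. World frame = base frame: x ahead of the robot, y to its left, z up, the work surface at z = 0. Lengths are in m, angles in rad, forces in N, time in s.
With the tool pointing down it reaches from about 0.4 to 0.85 m from the base axis. Payload 10.4 kg.
Tool frame: the origin (TCP) lies at the very end of the fingers, on their centre line; the grasp point (between the pads) lies 19 mm behind it; z points along the fingers, y is the line along which they close (so a half turn about z gives the same grasp; the last joint's range is limited). The gripper opens to 85 mm and grips with 20 to 120 N. Pads are 22 mm wide; open, the fingers measure 114 mm over their backs; the gripper's body (76 mm by 85 mm) begins 54 mm behind the grasp point. The pads swing forward as they close: fully open they stand 13 mm farther back than shut.
Start: joints at [1.086, 0.332, -0.065, 1.46, 0.022, 1.35, -0.088], TCP at [0.278, -0.56, 0.231] pointing down, gripper open.
Joint ranges: [-2.6, 2.6], [-0.5, 2.12], [-1.47, 1.34], [0.16, 2.42], [-1.27, 4.41], [0.06, 2.06], [-2.6, 2.6]. Speed limits (rad/s): [2.22, 2.22, 2.79, 2.79, 3.14, 3.14, 3.14].

INTERFACE

Orientations are given as a unit quaternion [x, y, z, w].
In Python, from workcell import * gives the robot as it stands. The module is installed in compiled form; this text tells all that it offers.
- The arm moves only by the tool carry_out, never from a script. Its argument "motion" is a list of rows, each an object with "xyz": the shift along the tool's x, y, z in m, a list of three; "angular": the turn, a rotation vector about the tool's x, y, z in degrees, a list of three. A call has 1 to 12 rows; each row is the pose to reach, as a shift and turn from the pose commanded when the call began, along the tool's axes at that moment; what a row does not reach only later rows make up. A row lasts 1/10 s, in which the tool goes at most 50 mm and 8.59 degrees, less where a joint would pass 70% of its speed; a pose out of reach is approached as far as the arm can. A call with a gripper value outside its range is refused whole. "hand" is the opening, from 0 (shut) to 1 (fully open), set as the call begins (left out, the last holds). The fingers move at their own pace and stop on an object; "grip_force" is the grip in N (left out, the last holds). Time passes only in rows, so rows that repeat a pose let the fingers close. It gives the time, the measured TCP pose, the force, the opening and the grip force at its end, in the units of the state.
- get_obs(): the state, without advancing time (a new reading comes with each control period).
- camera(name): name is "scene" or "top" or "wrist"; returns a dict with "img" (384x512x3 uint8, red, green, blue), "fx", "fy", "cx", "cy" (pixels), "extrinsics" (4x4, takes a point from camera to world coordinates). Camera axes: x right, y up, looking along -z (the intrinsics and any distortion apply to the point x, -y, -z); pixel columns grow to the right and rows downward; lengths in m; the calibration is good to about 2 mm. The wrist camera is an equidistant fisheye: a pixel r from the principal point sees the ray r / f radians off the axis. A picture is of the moment at which its call begins. There is no depth.
- hand_in(): hands the job in; it is judged then, once.
The state is a dict: "clock": time; "joint_pos": joint angles; "joint_velocities": joint speeds; "tau": joint torques, N m; "position": TCP position; "ee_rot": TCP orientation; "ft_force": force on the tool from outside, world axes, zero at the start; "torque": the same for the moment, N m; "grip_width": opening from 0.0 (shut) to 1.0 (fully open); "grasp_force": force on a finger pad.
Only numpy, scipy, OpenCV 4.12 (cv2) and the standard library are available. Lean on these libraries where they do the work, as an engineer would, in place of code of your own. Each camera call takes 0.05 s, during which the arm holds its last target. There are 200 camera calls.

TASK

Slide the rack's keeper fully open, then hang every tote standing on the bench by its dowel handle on the rack, one tote to a hook (any hook), lying across both prongs and hanging free. When all are hung, slide the keeper fully back home to lock them in for transport, and leave the glue bottle, hammer and offcut where they are.

Things in the scene. Friction and masses are not known exactly. Their poses are not given: they have to be found in the camera images.
- rack: fixed steel rack, four hooks in a row at y = 250, 120, -10, -140 mm. Origin on the bench below the line of the hooks' low points; x points away from the hooks' open side, y along the row. A tote hangs with its dowel across both prongs of a hook (dowel along the rack's y), underside 113 mm above the bench. The rail behind the hooks starts 75 mm behind (+x) the low points
- keeper (a joint): sliding transport lock on the rack, in m: 0 locked, 0.065 fully open; opens along the rack's -y; stiff (2 N), stays where left. Its four 7 mm fingers, 261 to 268 mm above the bench, reach from the rail to 9 mm in front of the low points: locked, one stands over the middle of each hook; open, each is 65 mm to the -y side, between hooks
- keeper_grip (a point): gripping point of the keeper's upright black grip, a block 34 mm along the rack's x, 18 mm along its y, 48 mm tall, standing at the rack's -y end; this point is 19 mm below its top, 290 mm above the bench
- glue: bystander: white glue bottle, 60 mm diameter, 170 mm tall, standing; origin at its underside
- hammer: bystander: hammer lying on the bench
- offcut: bystander: wood offcut 160 x 70 x 40 mm; origin at its underside
- hook0 (a point): where the middle of the dowel's axis is when a tote hangs centred at the low point of hook 0 (238 mm above the bench). Each hook: two 7 mm round prongs 52 mm apart (45 mm clear), tops 230 mm above the bench at the low point, rising 12 mm over the 80 mm back to the rail and 20 mm to the tips, 20 mm in front (-x)
- hook1 (a point): where the middle of the dowel's axis is when a tote hangs centred at the low point of hook 1, like hook0
- hook2 (a point): where the middle of the dowel's axis is when a tote hangs centred at the low point of hook 2, like hook0
- hook3 (a point): where the middle of the dowel's axis is when a tote hangs centred at the low point of hook 3, like hook0
- tote0: plywood tote 94 mm long (y), 76 mm wide (x), tray 45 mm deep. At the middle of each short end a 30 mm wide upright carries a round 16 mm dowel handle along y, 80 mm clear between the uprights, axis 125 mm above the underside; total height 133 mm; about 0.35 kg. Origin: centre of the underside, z up. Three or four totes are there; absent ones read None
- tote0_handle (a point): middle of tote0's dowel handle, on its axis
- tote1: like tote0, with other contents
- tote1_handle (a point): middle of tote1's dowel handle, on its axis
- tote2: like tote0, with other contents
- tote2_handle (a point): middle of tote2's dowel handle, on its axis
- tote3: like tote0, with other contents
- tote3_handle (a point): middle of tote3's dowel handle, on its axis

How it is judged:
By the outcome, as a careful person would: the job done as asked, in the order asked, and still so for the second after the job is handed in, with the robot touching nothing.
Of tote0, tote1, tote2, tote3 only 3 to 4 are there at a start; the rules pass over those that are not, and their reading is None.
At some moment in a run one of tote0, tote1, tote2, tote3 may be knocked a few centimetres aside while the robot is not near it.
It also fails if it takes over 210 s, if anything falls off the work surface, if the arm or the gripper's body presses on something with over 40 N, if the wrist force passes 120 N, or if a joint passes its speed limit or range.

## Working session

There is one attempt and no reset: what is moved stays moved. The work goes in short steps, Python scripts to look and compute and a tool call to move; the robot and the scene stay as the last step left them, time stands still between calls to the robot, and variables do not carry over. Pictures are saved under pics/ and viewed, at most 14 in all, crops included, and the job is handed in when it is done.

Besides the shell and the picture viewer there is one more tool, called after "Emit:" as name([rows], argument=value, ...), one row to a line, values as JSON. carry_out: Moves the arm, as the interface text tells. Its arguments: {"type":"object","properties":{"motion":{"type":"array"},"hand":{"type":"number"},"grip_force":{"type":"number"}},"required":["motion"]}

```bash
mkdir -p pics; ls; python3 - <<'E'
from workcell import *
import cv2
o=get_obs()
for k,v in o.items(): print(k,v)
for n in ["scene","top"]:
    c=camera(n); cv2.imwrite(f"pics/{n}0.png",cv2.resize(c["img"][:,:,::-1],(800,600),interpolation=cv2.INTER_CUBIC)); print(n,c["fx"],c["fy"],c["cx"],c["cy"],c["extrinsics"],[k for k in c])
E
```

```text
pics
clock 0.0
joint_pos [ 1.08640958  0.33285061 -0.06467624  1.46095842  0.02158943  1.34987123
 -0.08850573]
joint_velocities [ 0.00023525 -0.00184824  0.00098628 -0.00047704 -0.00067233 -0.0003509
 -0.00014009]
tau [-4.67068567e-04 -6.25450301e+01  4.89622657e-02 -3.91596901e+01
  1.61656685e-02  9.96328716e-03  6.42337000e-05]
position [ 0.2782874  -0.55920918  0.23052097]
ee_rot [ 9.73463150e-01  2.28842763e-01 -1.89467674e-04 -6.70093200e-04]
ft_force [-0.39691414  0.09320783 -0.78162897]
torque [-0.02771222 -0.03519795  0.00879543]
grasp_force 0.0
grip_width 0.9961836219680731
scene 487.38627391474523 487.38627391474523 256.1775540019234 187.87571726573418 [[-0.19414665 -0.85197318  0.48625999  1.38129073]
 [ 0.98096052 -0.1710651   0.09194118  0.17725518]
 [ 0.0048507   0.49485193  0.86896377  1.76818647]
 [ 0.          0.          0.          1.        ]] ['img', 'fx', 'fy', 'cx', 'cy', 'extrinsics']
top 376.250179763874 376.250179763874 251.3806098583157 193.8503076512313 [[-0.02424845  0.99415303 -0.10522242  0.37468831]
 [-0.9995678  -0.02236062  0.01908428  0.02179073]
 [ 0.01661985  0.1056397   0.99426557  1.40776411]
 [ 0.          0.          0.          1.        ]] ['img', 'fx', 'fy', 'cx', 'cy', 'extrinsics']
```

View pics/scene0.png

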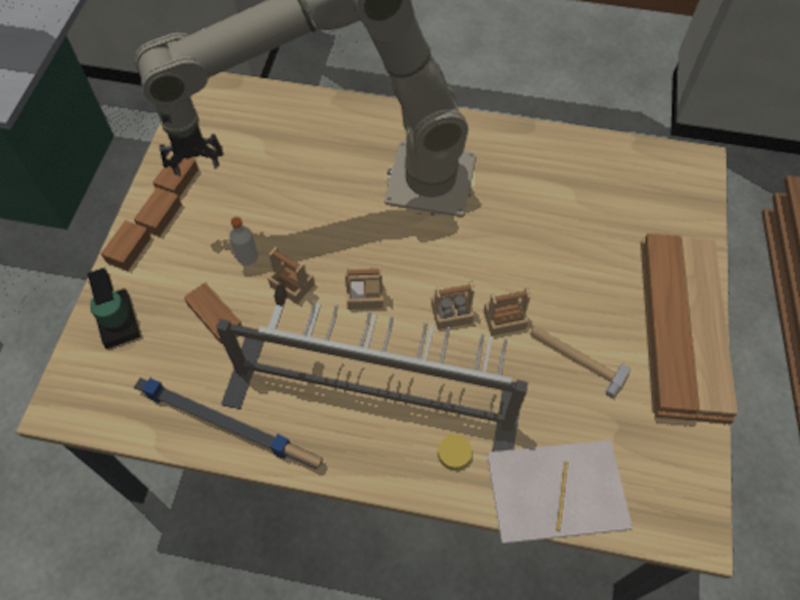

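View pics/top0.png

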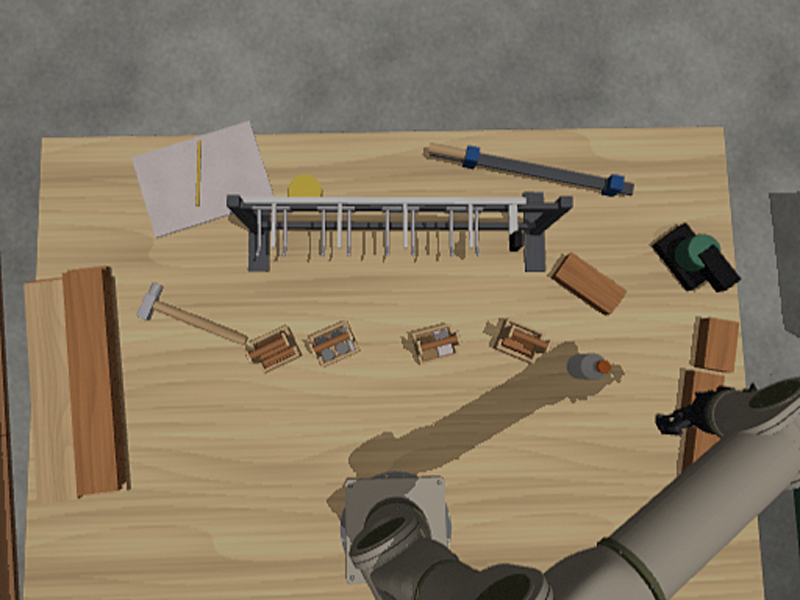

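Both pictures show four totes in a row (top view at about (272,348), (333,343), (434,342), (521,340)), the rack behind them almost parallel to world y, and the keeper grip at about (516,240). Next I'll zoom in to get accurate pixels.

```bash
cat > h.py <<'E'
import numpy as np, cv2
from scipy.spatial.transform import Rotation as R
from workcell import *
def ray(c,u,v):
    E=c["extrinsics"]; d=np.array([(u-c["cx"])/c["fx"],-(v-c["cy"])/c["fy"],-1.0]); return E[:3,3],E[:3,:3]@d
def at_z(c,u,v,z):
    o,d=ray(c,u,v); return (o+d*(z-o[2])/d[2])
def proj(c,p):
    E=c["extrinsics"]; q=E[:3,:3].T@(np.array(p)-E[:3,3]); return np.array([c["cx"]+c["fx"]*q[0]/-q[2], c["cy"]-c["fy"]*q[1]/-q[2]])
def crop(c,x0,y0,w,h,s,name):
    im=cv2.resize(c["img"][y0:y0+h,x0:x0+w,::-1],None,fx=s,fy=s,interpolation=cv2.INTER_CUBIC)
    for x in range((x0//20+1)*20,x0+w,20): cv2.putText(im,str(x),(int((x-x0+.5)*s)-8,10),0,.35,(0,0,255),1); cv2.line(im,(int((x-x0+.5)*s),12),(int((x-x0+.5)*s),18),(0,0,255),1)
    for y in range((y0//20+1)*20,y0+h,20): cv2.putText(im,str(y),(0,int((y-y0+.5)*s)+4),0,.35,(0,0,255),1)
    cv2.imwrite("pics/"+name,im)
E
python3 - <<'E'
from h import *
c=camera("top"); crop(c,140,120,240,120,3.33,"top1.png")
c=camera("scene"); crop(c,110,150,250,150,3.2,"scene1.png")
E
```

```text
(no output)
```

View pics/top1.png

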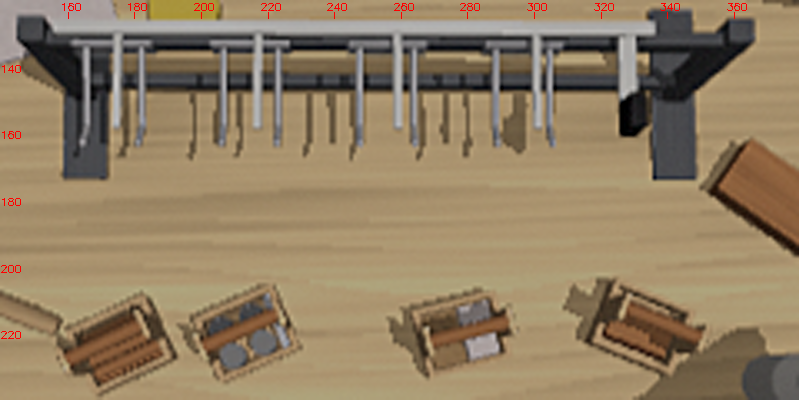

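View pics/scene1.png

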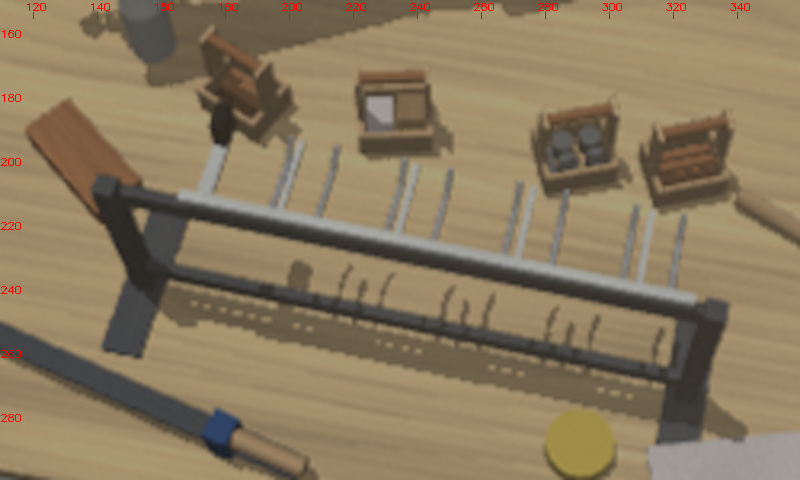

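The zooms resolve the keeper fingertips (top, native (175,158), (217,158), (259,158), (301,158)), the prong tips and the dowel ends. Now I'll fit the poses.

```bash
cat > fit.py <<'E'
from h import *
from scipy.optimize import least_squares
T=camera("top"); S=camera("scene")
tp=lambda l:np.array(l)/3.33+[139.5,119.5]
sp=lambda l:np.array(l)/3.2+[109.5,149.5]
hy=[.25,.12,-.01,-.14]
F=[[-.009,y,.268] for y in hy]; P=[[-.02,y+s,.2475] for y in hy for s in(.026,-.026)]
tF=tp([(118,128),(257,128),(398,129),(537,129)]); tP=tp([(83,146),(139,146),(221,145),(278,145),(359,146),(415,146),(496,146),(551,146)])
sF=sp([(651,212),(531,188),(415,166),(298,143)]); sP=sp([(684,216),(635,206),(567,192),(519,182),(449,170),(404,160),(335,147),(290,138)])
def W(p,l): 
    c,s=np.cos(p[2]),np.sin(p[2]); return [(p[0]+c*a-s*b,p[1]+s*a+c*b,z) for a,b,z in l]
def fit(obs,p0): 
    f=lambda p:np.concatenate([(np.array([proj(c,q) for q in W(p,l)])-o).ravel() for c,l,o in obs])
    r=least_squares(f,p0,loss='soft_l1'); return r.x,np.abs(f(r.x)).mean()
if __name__=="__main__":
    for o in ([(T,F,tF),(T,P,tP)],[(S,F,sF),(S,P,sP)],[(T,F,tF),(T,P,tP),(S,F,sF),(S,P,sP)]):
        p,e=fit(o,[.6,0,0]); print("rack",p.round(4),e.round(2))
    print("grip block top", at_z(T,*tp([632,115]),.309))
    D=[[0,.047,.125],[0,-.047,.125]]
    for i,(a,b) in enumerate([([(68,357),(145,320)],[(727,117),(663,133)]),([(203,347),(277,312)],[(615,104),(543,118)]),([(430,338),(510,318)],[(426,73),(360,76)]),([(625,304),(703,340)],[(270,78),(206,36)])]):
        for o in ([(T,D,tp(a))],[(S,D,sp(b))],[(T,D,tp(a)),(S,D,sp(b))]):
            p,e=fit(o,[.45,0,0]); print(i,p.round(4),e.round(2))
E
python3 fit.py
```

```text
rack [ 0.6139 -0.009  -0.023 ] 0.72
rack [ 0.613  -0.0118 -0.0214] 0.68
rack [ 0.6135 -0.0106 -0.0221] 0.74
grip block top [ 0.60506958 -0.23441336  0.309     ]
0 [0.4235 0.2702 0.4163] 0.76
0 [0.4108 0.2724 0.4724] 0.88
0 [0.4177 0.2705 0.5115] 1.24
1 [0.4295 0.1344 0.3971] 0.99
1 [0.4192 0.1312 0.4208] 0.26
1 [0.4251 0.1324 0.4511] 1.05
2 [ 0.4254 -0.1007  0.2109] 0.77
2 [ 0.413  -0.1023  0.2472] 0.81
2 [ 0.4215 -0.1018  0.246 ] 1.45
3 [ 0.4269 -0.3003 -0.4511] 0.59
3 [ 0.4261 -0.2966 -0.4207] 0.79
3 [ 0.4267 -0.2988 -0.4427] 0.67
```

Rack pose is about (0.6135, -0.0106), yaw -1.3°. Next, a move helper, then rise and travel over the keeper grip.

```bash
cat >> h.py <<'E'
RACK=np.array([.6135,-.0106]); RY=-.0221
def rackw(a,b):
    c,s=np.cos(RY),np.sin(RY); return RACK+[c*a-s*b,s*a+c*b]
def plan(x,y,z,yaw_deg,o=None):
    "shift (mm) and turn (deg) in tool axes to bring the TCP to x,y,z pointing down, tool x at yaw (mod 180)"
    o=o or get_obs(); r0=R.from_quat(o["ee_rot"]); best=None
    for k in (0,180):
        r1=R.from_euler('z',yaw_deg+k,degrees=True)*R.from_euler('x',180,degrees=True)
        v=(r0.inv()*r1).as_rotvec(degrees=True)
        if best is None or np.linalg.norm(v)<np.linalg.norm(best): best=v
    s=r0.inv().apply(np.array([x,y,z])-o["position"])
    print("shift mm",(s*1e3).round(1),"turn",best.round(1)); return s,best
E
python3 - <<'E'
from h import *
plan(.278,-.559,.42,26.5); plan(.56,-.235,.42,-1.3)
E
```

```text
shift mm [  -0.2   -0.7 -188.9] turn [-0. -0. -0.]
shift mm [ 396.6 -165.1 -188.9] turn [-0.   0.  27.8]
```

Emit:
carry_out([
  {"xyz": [0, 0, -0.05], "angular": [0, 0, 0]},
  {"xyz": [0, 0, -0.1], "angular": [0, 0, 0]},
  {"xyz": [0, 0, -0.15], "angular": [0, 0, 0]},
  {"xyz": [0.03, -0.012, -0.19], "angular": [0, 0, 3]},
  {"xyz": [0.07, -0.03, -0.19], "angular": [0, 0, 6]},
  {"xyz": [0.115, -0.048, -0.19], "angular": [0, 0, 9]},
  {"xyz": [0.16, -0.067, -0.19], "angular": [0, 0, 12]},
  {"xyz": [0.205, -0.085, -0.19], "angular": [0, 0, 15]},
  {"xyz": [0.25, -0.104, -0.19], "angular": [0, 0, 18]},
  {"xyz": [0.295, -0.123, -0.19], "angular": [0, 0, 21]},
  {"xyz": [0.34, -0.142, -0.19], "angular": [0, 0, 24]},
  {"xyz": [0.38, -0.158, -0.19], "angular": [0, 0, 27.8]},
], hand=0.6)

```text
clock: 1.5
position: [0.5495, -0.2464, 0.4215]
ee_rot: [1.0, -0.012, 0.0, -0.0]
ft_force: [1.0, -0.7, 0.3]
grip_width: 0.595
grasp_force: 0.0
```

```bash
python3 - <<'E'
from h import *
o=get_obs(); print(o["position"],o["joint_pos"].round(2),o["clock"],o["grip_width"]); plan(.56,-.235,.42,-1.3)
c=camera("wrist"); print({k:v for k,v in c.items() if k!="img"})
cv2.imwrite("pics/w0.png",cv2.resize(c["img"][:,:,::-1],(800,600)))
E
```

```text
[ 0.54950558 -0.24640477  0.42148474] [ 0.53  0.27 -0.25  1.15  0.07  1.73 -1.3 ] 1.5 0.5947467493382343
shift mm [ 10.2 -11.7   1.5] turn [-0.  -0.  -0.1]
{'fx': 297.3186396354542, 'fy': 297.3186396354542, 'cx': 255.09779912493693, 'cy': 192.9523797331963, 'extrinsics': array([[-2.46193075e-02,  9.46246320e-01,  3.22508591e-01,
         6.33502206e-01],
       [-9.99696880e-01, -2.32405978e-02, -8.12541080e-03,
        -2.48285448e-01],
       [-1.93347629e-04, -3.22610875e-01,  9.46531662e-01,
         5.64208988e-01],
       [ 0.00000000e+00,  0.00000000e+00,  0.00000000e+00,
         1.00000000e+00]])}
```

View pics/w0.png

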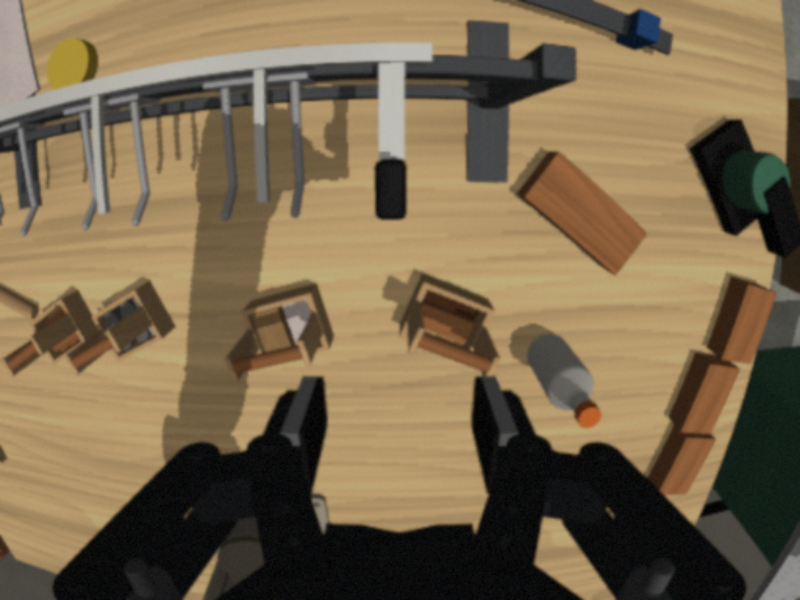

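The wrist view shows the grip top centred at (390,188) in the 800-px picture. Hook 3's finger tip is at (262,202), with prong tips at (227,217) and (297,214).

```bash
cat >> h.py <<'E'
def fray(c,u,v):
    a,b=u-c["cx"],v-c["cy"]; r=np.hypot(a,b); t=r/c["fx"]; k=np.sin(t)/max(r,1e-9)
    E=c["extrinsics"]; return E[:3,3],E[:3,:3]@np.array([a*k,-b*k,-np.cos(t)])
def fat_z(c,u,v,z):
    o,d=fray(c,u,v); return o+d*(z-o[2])/d[2]
def fproj(c,p):
    E=c["extrinsics"]; q=E[:3,:3].T@(np.array(p)-E[:3,3]); d=np.array([q[0],-q[1]]); n=np.hypot(*d); return np.array([c["cx"],c["cy"]])+c["fx"]*np.arctan2(n,-q[2])*d/n
def w2r(p):
    c,s=np.cos(RY),np.sin(RY); d=np.array(p)[:2]-RACK; return np.array([c*d[0]+s*d[1],-s*d[0]+c*d[1]])
E
python3 - <<'E'
from h import *
c=camera("wrist"); k=1.5625
for n,u,v,z in [("grip",390.5,188,.309),("f3",262,202,.268),("p3+",227,217,.2475),("p3-",297,214,.2475),("f2",101,212,.268),("p2+",89,226,.2475),("p2-",138,223,.2475)]:
    p=fat_z(c,(u+.5)/k-.5,(v+.5)/k-.5,z); print(n,p.round(4),(w2r(p)*1e3).round(1))
g=fat_z(c,391/k-.5,188.5/k-.5,.309); plan(g[0],g[1],.35,-1.3); plan(g[0],g[1],.273,-1.3)
E
```

```text
grip [ 0.6165 -0.2352  0.309 ] [   8.  -224.5]
f3 [ 0.6077 -0.1499  0.268 ] [  -2.7 -139.4]
p3+ [ 0.5966 -0.116   0.2475] [ -14.6 -105.8]
p3- [ 0.5958 -0.1684  0.2475] [ -14.2 -158.2]
f2 [ 0.6114 -0.0194  0.268 ] [-1.9 -8.8]
p2+ [0.5995 0.0109 0.2475] [-14.5  21.1]
p2- [ 0.5977 -0.0393  0.2475] [-15.2 -29.1]
shift mm [64.6 -7.7 70.5] turn [-0.2 -0.   0.4]
shift mm [ 64.6  -7.4 147.5] turn [-0.2 -0.   0.4]
```

The fingers sit about 8–10 mm off the hook middles, so the keeper starts slightly open. I'll refit all three cameras with the keeper offset as a parameter.

```bash
python3 - <<'E'
import fit as f
from h import *
c=camera("wrist"); k=1.5625
w=lambda l:(np.array(l)+.5)/k-.5
wF=w([(101,212),(262,202)]); wP=w([(89,226),(138,223),(227,217),(297,214)])
from scipy.optimize import least_squares
def res(p,sel):
    Fk=[[a,b-p[3],z] for a,b,z in f.F]; r=[]
    for n,pr,cam,F,oF,P,oP in (("T",proj,f.T,Fk,f.tF,f.P,f.tP),("S",proj,f.S,Fk,f.sF,f.P,f.sP),("W",fproj,c,[Fk[2],Fk[3]],wF,f.P[4:],wP)):
        if n in sel:
            r+=[(pr(cam,q)-o) for q,o in zip(f.W(p,F+P),list(oF)+list(oP))]
    return np.array(r)
for sel in ("T","S","W","TSW"):
    s=least_squares(lambda p:res(p,sel).ravel(),[.61,0,0,0],loss="soft_l1"); print(sel,s.x.round(4),np.abs(res(s.x,sel)).mean(0).round(2))
E
```

```text
T [ 0.614  -0.0071 -0.0223  0.0095] [0.31 0.2 ]
S [ 0.6134 -0.0099 -0.0199  0.0102] [0.21 0.37]
W [ 0.6145 -0.0127 -0.0221  0.0066] [0.58 0.48]
TSW [ 0.6141 -0.0107 -0.0199  0.0082] [0.79 0.34]
```

```bash
python3 - <<'E'
import fit as f
from h import *
c=camera("wrist"); print(c["extrinsics"][:3,3], get_obs()["position"]); k=1.5625
c["extrinsics"]=np.array([[-2.46193075e-02,9.46246320e-01,3.22508591e-01,6.33502206e-01],[-9.99696880e-01,-2.32405978e-02,-8.12541080e-03,-2.48285448e-01],[-1.93347629e-04,-3.22610875e-01,9.46531662e-01,5.64208988e-01],[0,0,0,1]])
w=lambda l:(np.array(l)+.5)/k-.5
wF=w([(101,212),(262,202)]); wP=w([(89,226),(138,223),(227,217),(297,214)])
from scipy.optimize import least_squares
def res(p,sel):
    Fk=[[a,b-p[3],z] for a,b,z in f.F]; r=[]
    for n,pr,cam,F,oF,P,oP in (("T",proj,f.T,Fk,f.tF,f.P,f.tP),("S",proj,f.S,Fk,f.sF,f.P,f.sP),("W",fproj,c,[Fk[2],Fk[3]],wF,f.P[4:],wP)):
        if n in sel:
            r+=[(pr(cam,q)-o) for q,o in zip(f.W(p,F+P),list(oF)+list(oP))]
    return np.array(r)
for sel in ("W","TSW"):
    s=least_squares(lambda p:res(p,sel).ravel(),[.61,0,0,0],loss="soft_l1"); print(sel,s.x.round(4),np.abs(res(s.x,sel)).mean(0).round(2))
print(fat_z(c,391/k-.5,188.5/k-.5,.309))
E
```

```text
[ 0.63158535 -0.25201746  0.56416209] [ 0.54752723 -0.25017913  0.42151211]
W [ 0.6161 -0.0113 -0.0258  0.0066] [0.56 0.48]
TSW [ 0.6149 -0.01   -0.0176  0.0079] [0.62 0.44]
[ 0.61224637 -0.24314167  0.309     ]
```

```bash
sed -i 's/^RACK=.*/RACK=np.array([.615,-.0105]); RY=-.020/' h.py; python3 - <<'E'
from h import *
c=camera("wrist"); o=get_obs(); print(o["position"],o["joint_velocities"].round(3)); plan(.6125,-.243,.36,-1.15)
g=c["img"].sum(2)[90:160,225:300]<60
n,l,st,ce=cv2.connectedComponentsWithStats(g.astype(np.uint8)); print([(s[:5].tolist(),q+[225,90]) for s,q in zip(st[1:],ce[1:]) if s[4]>100])
for s,q in zip(st[1:],ce[1:]):
    if s[4]>100: print(fat_z(c,s[0]+s[2]/2-.5+225,s[1]+s[3]/2-.5+90,.309))
E
```

```text
[ 0.5475779  -0.2500711   0.42154046] [-0.001 -0.    -0.005  0.001 -0.001  0.    -0.004]
shift mm [64.7 -8.8 61.5] turn [ 0.  -0.  -0.3]
[]
```

Emit:
carry_out([
  {"xyz": [0.02, -0.003, 0.02], "angular": [0, 0, 0]},
  {"xyz": [0.045, -0.006, 0.04], "angular": [0, 0, 0]},
  {"xyz": [0.06, -0.008, 0.055], "angular": [0, 0, 0]},
  {"xyz": [0.065, -0.009, 0.061], "angular": [0, 0, 0]},
  {"xyz": [0.065, -0.009, 0.061], "angular": [0, 0, 0]},
  {"xyz": [0.065, -0.009, 0.061], "angular": [0, 0, 0]},
  {"xyz": [0.065, -0.009, 0.061], "angular": [0, 0, 0]},
])

```text
clock: 2.65
position: [0.613, -0.242, 0.362]
ee_rot: [1.0, -0.012, 0.001, 0.001]
ft_force: [0.1, 0.3, -0.9]
grip_width: 0.599
grasp_force: 0.0
```

```bash
python3 - <<'E'
from h import *
c=camera("wrist"); print(get_obs()["position"]); np.save("pics/w1E.npy",c["extrinsics"])
crop(c,150,60,200,150,4,"w1.png")
E
```

```text
[ 0.61310276 -0.24186134  0.36188866]
```

View pics/w1.png

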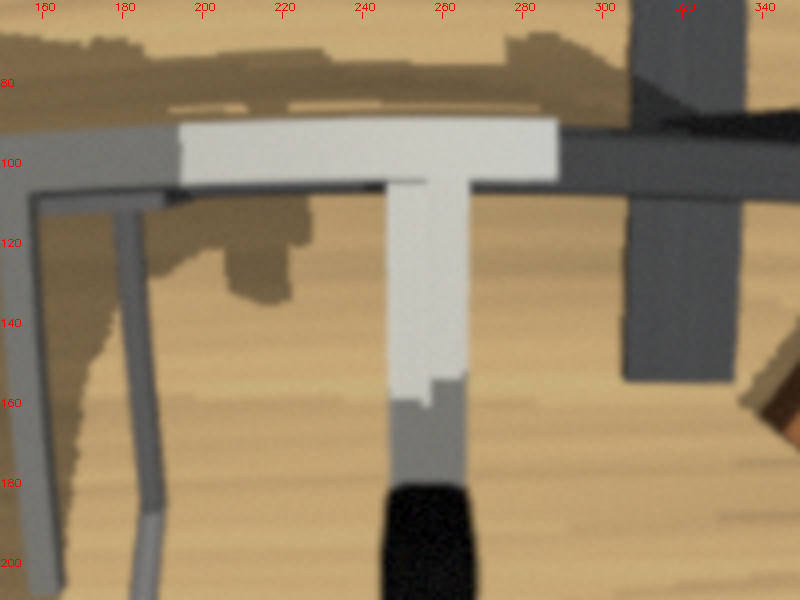

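The black grip's far edge is at native (257,181), and its sides run u = 245.5 to 269.

```bash
python3 - <<'E'
from h import *
c=camera("wrist")
for u,v in ((244.8,200),(268.8,200),(257,181)): 
  for z in (.309,.28): p=fat_z(c,u,v,z); print(z,p.round(4),(w2r(p)*1e3).round(1))
im=c["img"]; cv2.imwrite("pics/x.png",im)
col=im[175:330,257].sum(1); print(col)
o=get_obs(); print(o["position"])
E
```

```text
0.309 [ 0.6255 -0.2348  0.309 ] [  14.9 -224. ]
0.28 [ 0.6149 -0.2335  0.28  ] [   4.3 -222.9]
0.309 [ 0.625  -0.2516  0.309 ] [  14.9 -240.9]
0.28 [ 0.6144 -0.2528  0.28  ] [   4.3 -242.3]
0.309 [ 0.6391 -0.2436  0.309 ] [  28.8 -232.6]
0.28 [ 0.6306 -0.2437  0.28  ] [  20.2 -232.8]
[347 352 348 343 329 256 130  37  26   8  21   6  16  11  11   5  11  18
  16  25  32  35  30  39  19  48  50  37  16  48  29  28  19  35  31  35
  33  46  17  51  44  43  71  74  67  62  70  68  62  65  60  72  66  68
  51  58  64  53  65  63  62  68 179 279 303 290 281 290 283 282 285 287
 286 325 391 428 443 451 433 426 426 429 447 454 457 464 468 483 491 490
 481 474 458 434 436 438 443 451 457 458 458 448 456 474 480 480 473 473
 475 466 450 423 414 429 444 449 451 450 452 461 470 467 466 463 479 484
 478 467 470 472 469 472 482 479 461 440 447 447 461 472 481 470 463 469
 483 471 477 475 470 459 462 465 465 462 465]
[ 0.61318256 -0.2417046   0.36162946]
```

```bash
python3 - <<'E'
from h import *
c=camera("wrist")
for v,z in ((181,.261),(216.5,.309),(236.5,.309)): print(v,z,fat_z(c,257,v,z).round(4))
plan(.612,-.2432,.273,-1.15)
E
```

```text
181 0.261 [ 0.6251 -0.2435  0.261 ]
216.5 0.309 [ 0.6128 -0.2429  0.309 ]
236.5 0.309 [ 0.5968 -0.2426  0.309 ]
shift mm [-1.3  1.5 88.4] turn [ 0.  -0.1 -0.2]
```

Emit:
carry_out([
  {"xyz": [0, 0.001, 0.03], "angular": [0, 0, 0]},
  {"xyz": [-0.001, 0.0015, 0.06], "angular": [0, 0, 0]},
  {"xyz": [-0.001, 0.0015, 0.08], "angular": [0, 0, 0]},
  {"xyz": [-0.001, 0.0015, 0.086], "angular": [0, 0, 0]},
  {"xyz": [-0.001, 0.0015, 0.086], "angular": [0, 0, 0]},
  {"xyz": [-0.001, 0.0015, 0.086], "angular": [0, 0, 0]},
])

```text
clock: 3.4
position: [0.6129, -0.2429, 0.276]
ee_rot: [1.0, -0.012, 0.001, 0.0]
ft_force: [-0.7, 0.3, -0.0]
grip_width: 0.603
grasp_force: 0.0
```

Emit:
carry_out([
  {"xyz": [0, 0, 0], "angular": [0, 0, 0]},
  {"xyz": [0, 0, 0], "angular": [0, 0, 0]},
  {"xyz": [0, 0, 0], "angular": [0, 0, 0]},
  {"xyz": [0, 0, 0], "angular": [0, 0, 0]},
  {"xyz": [0, 0, 0], "angular": [0, 0, 0]},
  {"xyz": [0, 0, 0], "angular": [0, 0, 0]},
], hand=0, grip_force=40)

```text
clock: 4.0
position: [0.6128, -0.2429, 0.2753]
ee_rot: [1.0, -0.012, 0.001, 0.0]
ft_force: [0.2, -0.2, 6.2]
grip_width: 0.206
grasp_force: 40.6
```

Emit:
carry_out([
  {"xyz": [0, 0.006, 0], "angular": [0, 0, 0]},
  {"xyz": [0, 0.014, 0], "angular": [0, 0, 0]},
  {"xyz": [0, 0.022, 0], "angular": [0, 0, 0]},
  {"xyz": [0, 0.03, 0], "angular": [0, 0, 0]},
  {"xyz": [0, 0.038, 0], "angular": [0, 0, 0]},
  {"xyz": [0, 0.044, 0], "angular": [0, 0, 0]},
  {"xyz": [0, 0.049, 0], "angular": [0, 0, 0]},
  {"xyz": [0, 0.052, 0], "angular": [0, 0, 0]},
  {"xyz": [0, 0.054, 0], "angular": [0, 0, 0]},
  {"xyz": [0, 0.054, 0], "angular": [0, 0, 0]},
])

```text
clock: 5.0
position: [0.6115, -0.2969, 0.2754]
ee_rot: [1.0, -0.012, 0.001, 0.0]
ft_force: [-1.4, -0.9, 5.9]
grip_width: 0.205
grasp_force: 40.8
```

Emit:
carry_out([
  {"xyz": [0, 0.002, 0], "angular": [0, 0, 0]},
  {"xyz": [0, 0.004, 0], "angular": [0, 0, 0]},
  {"xyz": [0, 0.004, 0], "angular": [0, 0, 0]},
])

```text
clock: 5.3
position: [0.6114, -0.2993, 0.2753]
ee_rot: [1.0, -0.011, 0.0, -0.001]
ft_force: [-1.9, 5.6, 5.8]
grip_width: 0.201
grasp_force: 40.9
```

Emit:
carry_out([
  {"xyz": [0, 0.002, 0], "angular": [0, 0, 0]},
  {"xyz": [0, 0.004, 0], "angular": [0, 0, 0]},
  {"xyz": [0, 0.004, 0], "angular": [0, 0, 0]},
  {"xyz": [0, 0.004, 0], "angular": [0, 0, 0]},
])

```text
clock: 5.7
position: [0.6115, -0.2993, 0.2753]
ee_rot: [1.0, -0.009, -0.0, -0.003]
ft_force: [-8.4, 18.7, 9.5]
grip_width: 0.203
grasp_force: 41.7
```

Emit:
carry_out([
  {"xyz": [0, -0.003, 0], "angular": [0, 0, 0]},
  {"xyz": [0, -0.005, 0], "angular": [0, 0, 0]},
  {"xyz": [0, -0.005, 0], "angular": [0, 0, 0]},
])

```text
clock: 6.0
position: [0.6115, -0.2992, 0.2753]
ee_rot: [1.0, -0.011, 0.001, 0.0]
ft_force: [-2.2, 3.0, 5.7]
grip_width: 0.206
grasp_force: 41.1
```

Emit:
carry_out([
  {"xyz": [0, 0, 0], "angular": [0, 0, 0]},
  {"xyz": [0, 0, 0], "angular": [0, 0, 0]},
  {"xyz": [0, 0, 0], "angular": [0, 0, 0]},
  {"xyz": [0, 0, -0.03], "angular": [0, 0, 0]},
  {"xyz": [0, 0, -0.07], "angular": [0, 0, 0]},
  {"xyz": [0, 0, -0.1], "angular": [0, 0, 0]},
  {"xyz": [0, 0, -0.1], "angular": [0, 0, 0]},
  {"xyz": [0, 0, -0.1], "angular": [0, 0, 0]},
], hand=0.6)

```text
clock: 6.8
position: [0.6113, -0.2999, 0.3745]
ee_rot: [1.0, -0.012, 0.0, 0.0]
ft_force: [0.2, -0.2, -0.5]
grip_width: 0.598
grasp_force: 0.0
```

```bash
python3 - <<'E'
from h import *
c=camera("wrist"); o=get_obs(); print(o["position"],o["clock"]); plan(.427,-.299,.30,64); plan(.427,-.299,.30,-116)
t=camera("top"); crop(t,140,110,240,130,3.33,"t2.png")
E
```

```text
[ 0.61098189 -0.29980182  0.37331509] 6.85
shift mm [-183.9    3.5   73.5] turn [ -0.1   0.  -65.3]
shift mm [-183.9    3.5   73.5] turn [ -0.1   0.  -65.3]
```

View pics/t2.png

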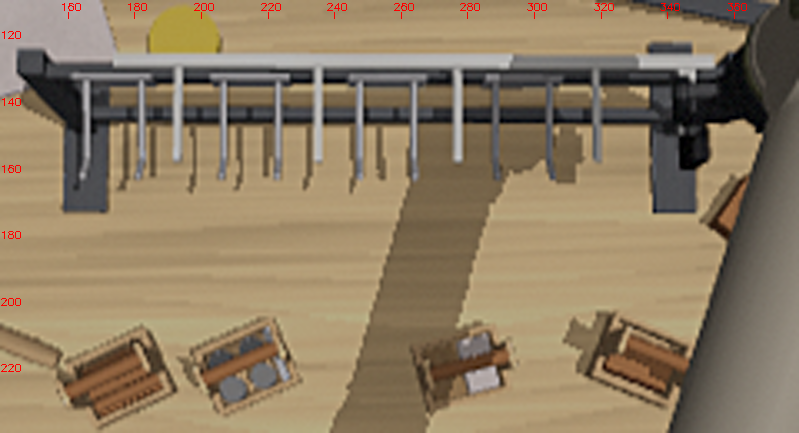

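Keeper is fully open: the fingers stand between the hooks, and the stop was felt at about 19 N. Next is tote 3 (the rightmost).

Emit:
carry_out([
  {"xyz": [-0.03, 0, 0], "angular": [0, 0, -8]},
  {"xyz": [-0.06, 0.001, 0.01], "angular": [0, 0, -16]},
  {"xyz": [-0.09, 0.002, 0.02], "angular": [0, 0, -24]},
  {"xyz": [-0.12, 0.003, 0.03], "angular": [0, 0, -32]},
  {"xyz": [-0.15, 0.003, 0.045], "angular": [0, 0, -40]},
  {"xyz": [-0.175, 0.0035, 0.06], "angular": [0, 0, -48]},
  {"xyz": [-0.184, 0.0035, 0.07], "angular": [0, 0, -56]},
  {"xyz": [-0.184, 0.0035, 0.0735], "angular": [0, 0, -64]},
  {"xyz": [-0.184, 0.0035, 0.0735], "angular": [0, 0, -65.3]},
  {"xyz": [-0.184, 0.0035, 0.0735], "angular": [0, 0, -65.3]},
  {"xyz": [-0.184, 0.0035, 0.0735], "angular": [0, 0, -65.3]},
  {"xyz": [-0.184, 0.0035, 0.0735], "angular": [0, 0, -65.3]},
])

```text
clock: 8.1
position: [0.4274, -0.2989, 0.3009]
ee_rot: [0.849, 0.529, 0.0, 0.0]
ft_force: [-0.0, -0.1, 0.4]
grip_width: 0.601
grasp_force: 0.0
```

```bash
python3 - <<'E'
from h import *
c=camera("wrist"); o=get_obs(); print(o["position"],o["joint_pos"].round(2),c["extrinsics"].tolist())
cv2.imwrite("pics/w3.png",cv2.resize(c["img"][:,:,::-1],(800,600)))
print([ (fproj(c,(.4267+s*.047*np.sin(.4427),-.2988+s*.047*np.cos(.4427),.125))*1.5625).round() for s in (1,-1)])
E
```

```text
[ 0.4273207  -0.29888123  0.30085102] [ 0.82  0.09 -0.32  1.61  0.03  1.45  0.04] [[0.8977196726958164, 0.4169757966947473, 0.14223422311699127, 0.4648222722473199], [-0.44056712149537086, 0.8496293535487112, 0.2898802736401349, -0.2239771739653876], [2.6687007794148333e-05, -0.3228949466299792, 0.9464348116635521, 0.44353429645723674], [0.0, 0.0, 0.0, 1.0]]
[array([396., 202.]), array([398., 330.])]
```

View pics/w3.png

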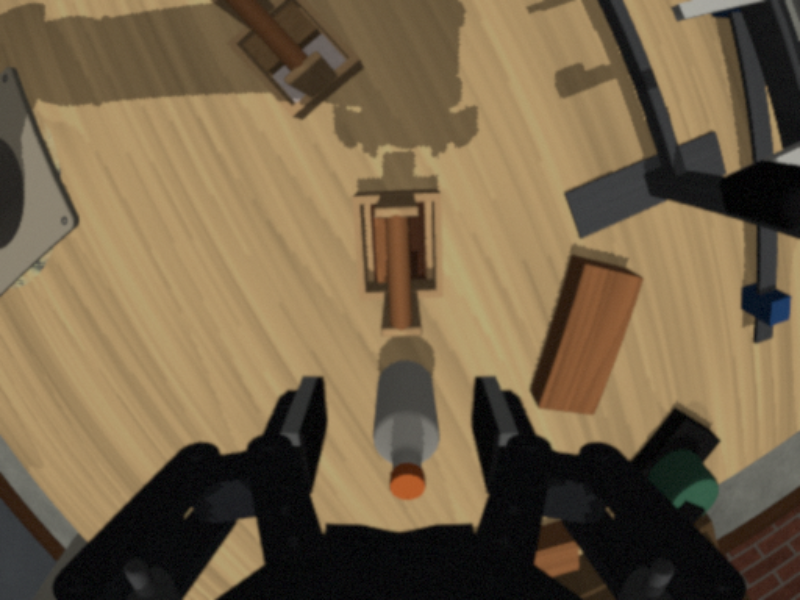

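The dowel lies along the picture's centre line, from (397,212) to (402,325), so it is aligned with the fingers. Descend and grip.

Emit:
carry_out([
  {"xyz": [0, 0, 0.04], "angular": [0, 0, 0]},
  {"xyz": [0, 0, 0.08], "angular": [0, 0, 0]},
  {"xyz": [0, 0, 0.12], "angular": [0, 0, 0]},
  {"xyz": [0, 0, 0.15], "angular": [0, 0, 0]},
  {"xyz": [0, 0, 0.175], "angular": [0, 0, 0]},
  {"xyz": [0, 0, 0.19], "angular": [0, 0, 0]},
  {"xyz": [0, 0, 0.195], "angular": [0, 0, 0]},
  {"xyz": [0, 0, 0.195], "angular": [0, 0, 0]},
  {"xyz": [0, 0, 0.195], "angular": [0, 0, 0]},
])

```text
clock: 9.05
position: [0.4277, -0.2993, 0.1068]
ee_rot: [0.848, 0.529, 0.0, 0.001]
ft_force: [0.9, -0.1, -0.4]
grip_width: 0.599
grasp_force: 0.0
```

Emit:
carry_out([
  {"xyz": [0, 0, 0], "angular": [0, 0, 0]},
  {"xyz": [0, 0, 0], "angular": [0, 0, 0]},
  {"xyz": [0, 0, 0], "angular": [0, 0, 0]},
  {"xyz": [0, 0, 0], "angular": [0, 0, 0]},
  {"xyz": [0, 0, 0], "angular": [0, 0, 0]},
  {"xyz": [0, 0, 0], "angular": [0, 0, 0]},
], hand=0, grip_force=50)

```text
clock: 9.65
position: [0.4274, -0.2992, 0.1065]
ee_rot: [0.848, 0.53, 0.0, 0.001]
ft_force: [-1.4, 0.8, 5.9]
grip_width: 0.165
grasp_force: 48.5
```

```bash
python3 - <<'E'
from h import *
o=get_obs(); print(o["position"])
for i,y in enumerate((.25,.12,-.01,-.14)): print(i,rackw(0,y).round(4),rackw(-.09,y).round(4))
p=rackw(0,-.14); plan(p[0]-.09,p[1],.28,88.85); plan(p[0],p[1],.272,88.85)
E
```

```text
[ 0.42742734 -0.2991846   0.10651413]
0 [0.62   0.2395] [0.53   0.2412]
1 [0.6174 0.1095] [0.5274 0.1113]
2 [ 0.6148 -0.0205] [ 0.5248 -0.0187]
3 [ 0.6122 -0.1505] [ 0.5222 -0.1487]
shift mm [ 175.2   20.  -173.5] turn [  0.1   0.  -24.9]
shift mm [ 214.7  100.9 -165.4] turn [  0.1   0.  -24.9]
```

Emit:
carry_out([
  {"xyz": [0, 0, -0.015], "angular": [0, 0, 0]},
  {"xyz": [0, 0, -0.045], "angular": [0, 0, 0]},
  {"xyz": [0, 0, -0.08], "angular": [0, 0, 0]},
  {"xyz": [0, 0, -0.115], "angular": [0, 0, 0]},
  {"xyz": [0.02, 0.002, -0.15], "angular": [0, 0, -3]},
  {"xyz": [0.05, 0.005, -0.173], "angular": [0, 0, -7]},
  {"xyz": [0.08, 0.009, -0.173], "angular": [0, 0, -11]},
  {"xyz": [0.11, 0.0125, -0.173], "angular": [0, 0, -15]},
  {"xyz": [0.14, 0.016, -0.173], "angular": [0, 0, -20]},
  {"xyz": [0.165, 0.019, -0.173], "angular": [0, 0, -24]},
  {"xyz": [0.175, 0.02, -0.173], "angular": [0, 0, -25]},
  {"xyz": [0.175, 0.02, -0.173], "angular": [0, 0, -25]},
])

```text
clock: 10.85
position: [0.5222, -0.1492, 0.2784]
ee_rot: [0.713, 0.701, -0.0, -0.0]
ft_force: [0.0, 0.3, -3.8]
grip_width: 0.171
grasp_force: 48.9
```

```bash
python3 - <<'E'
from h import *
c=camera("wrist"); o=get_obs(); print(o["position"],o["grip_width"],o["ft_force"])
cv2.imwrite("pics/w4.png",cv2.resize(c["img"][:,:,::-1],(800,600)))
np.save("E4.npy",c["extrinsics"])
p=rackw(0,-.14); plan(p[0],p[1],.275,88.85); plan(p[0],p[1],.2195,88.85)
for q in ((-.02,-.114),(-.02,-.166)): print((fproj(c,[*rackw(*q),.2475])*1.5625).round())
E
```

```text
[ 0.52164658 -0.15091475  0.27842394] 0.1693867130188168 [ 0.16115747 -0.72932007 -4.10339633]
shift mm [ 2.2 90.5  3.3] turn [-0.1  0.   0.1]
shift mm [ 2.2 90.6 58.8] turn [-0.1  0.   0.1]
[567. 297.]
[551. 406.]
```

View pics/w4.png

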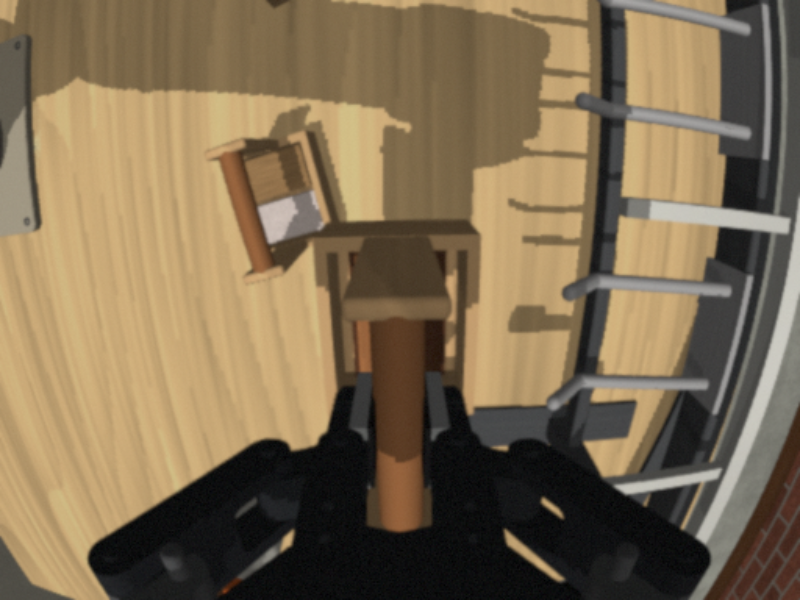

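Prong tips seen at (569,293) and (553,405) agree with the prediction to 4 px. Go in low over the prongs, then set down.

Emit:
carry_out([
  {"xyz": [0.002, 0.008, 0.014], "angular": [0, 0, 0]},
  {"xyz": [0.002, 0.024, 0.022], "angular": [0, 0, 0]},
  {"xyz": [0.002, 0.042, 0.022], "angular": [0, 0, 0]},
  {"xyz": [0.002, 0.06, 0.022], "angular": [0, 0, 0]},
  {"xyz": [0.002, 0.075, 0.022], "angular": [0, 0, 0]},
  {"xyz": [0.002, 0.085, 0.022], "angular": [0, 0, 0]},
  {"xyz": [0.002, 0.0905, 0.022], "angular": [0, 0, 0]},
  {"xyz": [0.002, 0.0905, 0.022], "angular": [0, 0, 0]},
  {"xyz": [0.002, 0.0905, 0.035], "angular": [0, 0, 0]},
  {"xyz": [0.002, 0.0905, 0.046], "angular": [0, 0, 0]},
  {"xyz": [0.002, 0.0905, 0.053], "angular": [0, 0, 0]},
  {"xyz": [0.002, 0.0905, 0.056], "angular": [0, 0, 0]},
])

```text
clock: 12.1
position: [0.613, -0.1503, 0.2232]
ee_rot: [0.714, 0.701, 0.001, 0.001]
ft_force: [2.9, -0.0, 8.0]
grip_width: 0.167
grasp_force: 49.9
```

Emit:
carry_out([
  {"xyz": [0, 0, 0.002], "angular": [0, 0, 0]},
  {"xyz": [0, 0, 0.003], "angular": [0, 0, 0]},
  {"xyz": [0, 0, 0.003], "angular": [0, 0, 0]},
])

```text
clock: 12.4
position: [0.6142, -0.1501, 0.2221]
ee_rot: [0.714, 0.701, 0.002, 0.002]
ft_force: [5.1, -0.5, 5.4]
grip_width: 0.167
grasp_force: 49.9
```

Emit:
carry_out([
  {"xyz": [0, 0, 0], "angular": [0, 0, 0]},
  {"xyz": [0, 0, 0], "angular": [0, 0, 0]},
  {"xyz": [0, 0, 0], "angular": [0, 0, 0]},
  {"xyz": [0, 0, 0], "angular": [0, 0, 0]},
  {"xyz": [0, 0, -0.015], "angular": [0, 0, 0]},
  {"xyz": [0, 0, -0.04], "angular": [0, 0, 0]},
  {"xyz": [0, 0, -0.07], "angular": [0, 0, 0]},
  {"xyz": [0, -0.02, -0.1], "angular": [0, 0, 0]},
  {"xyz": [0, -0.06, -0.13], "angular": [0, 0, 0]},
  {"xyz": [0, -0.1, -0.13], "angular": [0, 0, 0]},
  {"xyz": [0, -0.1, -0.13], "angular": [0, 0, 0]},
  {"xyz": [0, -0.1, -0.13], "angular": [0, 0, 0]},
], hand=0.5)

```text
clock: 13.6
position: [0.5121, -0.1485, 0.3513]
ee_rot: [0.714, 0.7, 0.0, 0.001]
ft_force: [0.4, -0.5, 0.3]
grip_width: 0.498
grasp_force: 0.0
```

```bash
python3 - <<'E'
from h import *
c=camera("wrist"); S=camera("scene"); o=get_obs(); print(o["position"],o["grip_width"],o["ft_force"],o["joint_pos"].round(2))
a=cv2.resize(c["img"][:,:,::-1],(520,390)); b=cv2.resize(S["img"][150:290,110:360,::-1],(700,392))
cv2.imwrite("pics/w5.png",cv2.resize(np.vstack([cv2.resize(a,(700,525)),b]),(458,600)))
crop(S,110,150,250,150,3.2,"s5.png")
plan(.421,-.1015,.30,90-14)
E
```

```text
[ 0.51301561 -0.148228    0.350167  ] 0.49895528642861947 [ 0.44375582  0.43471266 -0.25205385] [ 0.64  0.13 -0.49  1.48  0.06  1.55  0.13]
shift mm [ 45.1 -92.9  50.1] turn [ 0. -0. 13.]
```

View pics/s5.png

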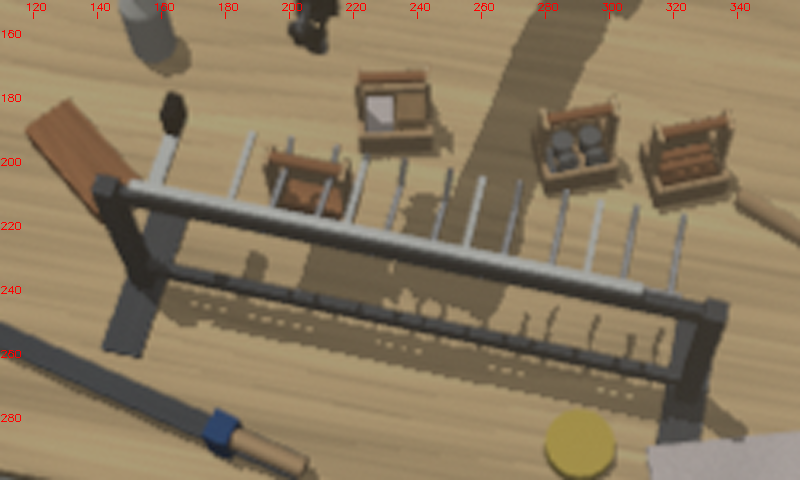

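Tote 3 hangs across both prongs of hook 3 (scene, crop about (308,185)), and the others are undisturbed. On to tote 2.

Emit:
carry_out([
  {"xyz": [0.015, -0.03, 0], "angular": [0, 0, -5]},
  {"xyz": [0.03, -0.06, 0.02], "angular": [0, 0, -10]},
  {"xyz": [0.04, -0.082, 0.04], "angular": [0, 0, -14.7]},
  {"xyz": [0.045, -0.093, 0.05], "angular": [0, 0, -14.7]},
  {"xyz": [0.045, -0.093, 0.05], "angular": [0, 0, -14.7]},
  {"xyz": [0.045, -0.093, 0.05], "angular": [0, 0, -14.7]},
  {"xyz": [0.045, -0.093, 0.05], "angular": [0, 0, -14.7]},
])

```text
clock: 14.4
position: [0.4214, -0.1018, 0.3004]
ee_rot: [0.618, 0.786, 0.0, 0.0]
ft_force: [0.2, -0.2, 0.2]
grip_width: 0.502
grasp_force: 0.0
```

```bash
python3 - <<'E'
from h import *
c=camera("wrist"); o=get_obs(); print(o["position"],o["clock"])
np.savez("w6.npz",**c)
crop(c,150,80,200,150,4,"w6.png")
print((fproj(c,[*(o["position"][:2]),.125])).round(1))
E
```

```text
[ 0.4212616  -0.10184633  0.30026428] 14.45
[254.1 171.3]
```

View pics/w6.png

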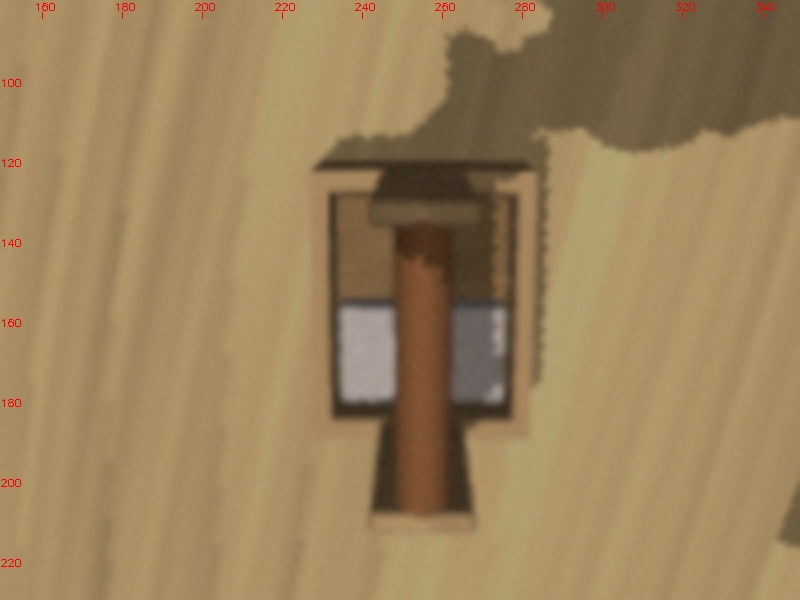

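The dowel runs straight down the picture, from native (255,135) to (255,208.5), centred on the tool line.

```bash
python3 - <<'E'
from h import *
c=dict(np.load("w6.npz")); a=fat_z(c,255.2,135.5,.129);b=fat_z(c,254.8,208,.129); m=(a+b)/2; print(a,b,m,np.linalg.norm(a-b),np.degrees(np.arctan2(a[1]-b[1],a[0]-b[0])))
plan(m[0],m[1],.1065,103.5)
E
```

```text
[ 0.41291041 -0.06232015  0.129     ] [ 0.43193716 -0.14247856  0.129     ] [ 0.42242379 -0.10239935  0.129     ] 0.08238560305601579 103.35286017425166
shift mm [ -0.9   0.9 193.8] turn [ 0.  -0.   0.2]
```

Emit:
carry_out([
  {"xyz": [0, 0.001, 0.04], "angular": [0, 0, 0]},
  {"xyz": [-0.001, 0.001, 0.08], "angular": [0, 0, 0]},
  {"xyz": [-0.001, 0.001, 0.12], "angular": [0, 0, 0]},
  {"xyz": [-0.001, 0.001, 0.15], "angular": [0, 0, 0]},
  {"xyz": [-0.001, 0.001, 0.175], "angular": [0, 0, 0]},
  {"xyz": [-0.001, 0.001, 0.19], "angular": [0, 0, 0]},
  {"xyz": [-0.001, 0.001, 0.194], "angular": [0, 0, 0]},
  {"xyz": [-0.001, 0.001, 0.194], "angular": [0, 0, 0]},
  {"xyz": [-0.001, 0.001, 0.194], "angular": [0, 0, 0]},
])

```text
clock: 15.35
position: [0.4224, -0.1025, 0.1068]
ee_rot: [0.618, 0.786, 0.0, 0.001]
ft_force: [0.2, -0.2, 0.2]
grip_width: 0.497
grasp_force: 0.0
```

Emit:
carry_out([
  {"xyz": [0, 0, 0], "angular": [0, 0, 0]},
  {"xyz": [0, 0, 0], "angular": [0, 0, 0]},
  {"xyz": [0, 0, 0], "angular": [0, 0, 0]},
  {"xyz": [0, 0, 0], "angular": [0, 0, 0]},
  {"xyz": [0, 0, 0], "angular": [0, 0, 0]},
  {"xyz": [0, 0, 0], "angular": [0, 0, 0]},
], hand=0)

```text
clock: 15.95
position: [0.422, -0.1026, 0.1067]
ee_rot: [0.618, 0.786, 0.0, 0.001]
ft_force: [-1.6, 0.2, 6.1]
grip_width: 0.171
grasp_force: 48.7
```

```bash
python3 - <<'E'
from h import *
p=rackw(0,-.01); plan(p[0]-.09,p[1]+.0018,.258,88.85); plan(p[0],p[1],.258,88.85)
E
```

```text
shift mm [  57.1  119.9 -151.2] turn [ 0.1  0.  14.8]
shift mm [  34.1  206.9 -151.1] turn [ 0.1  0.  14.8]
```

Emit:
carry_out([
  {"xyz": [0, 0, -0.015], "angular": [0, 0, 0]},
  {"xyz": [0, 0, -0.045], "angular": [0, 0, 0]},
  {"xyz": [0, 0, -0.08], "angular": [0, 0, 0]},
  {"xyz": [0, 0, -0.115], "angular": [0, 0, 0]},
  {"xyz": [0.005, 0.01, -0.14], "angular": [0, 0, 2]},
  {"xyz": [0.015, 0.03, -0.151], "angular": [0, 0, 5]},
  {"xyz": [0.03, 0.06, -0.151], "angular": [0, 0, 9]},
  {"xyz": [0.043, 0.09, -0.151], "angular": [0, 0, 12]},
  {"xyz": [0.053, 0.11, -0.151], "angular": [0, 0, 14]},
  {"xyz": [0.057, 0.12, -0.151], "angular": [0, 0, 14.8]},
  {"xyz": [0.057, 0.12, -0.151], "angular": [0, 0, 14.8]},
  {"xyz": [0.057, 0.12, -0.151], "angular": [0, 0, 14.8]},
])

```text
clock: 17.15
position: [0.5241, -0.019, 0.2565]
ee_rot: [0.714, 0.7, -0.0, -0.0]
ft_force: [-0.9, -0.0, -3.3]
grip_width: 0.163
grasp_force: 49.1
```

Emit:
carry_out([
  {"xyz": [0, 0, 0], "angular": [0, 0, 0]},
  {"xyz": [0, 0, 0], "angular": [0, 0, 0]},
])

```text
clock: 17.35
position: [0.5242, -0.0194, 0.257]
ee_rot: [0.714, 0.7, -0.0, 0.0]
ft_force: [-0.5, -1.2, -2.2]
grip_width: 0.168
grasp_force: 49.1
```

```bash
python3 - <<'E'
from h import *
o=get_obs(); print(o["position"]); p=rackw(.001,-.01); plan(p[0],p[1],.258,88.85); plan(p[0],p[1],.221,88.85)
E
```

```text
[ 0.52416746 -0.01944258  0.25695293]
shift mm [ 0.8 91.6 -1. ] turn [ 0.  0. -0.]
shift mm [ 0.9 91.6 36. ] turn [ 0.  0. -0.]
```

Emit:
carry_out([
  {"xyz": [0.001, 0.008, -0.001], "angular": [0, 0, 0]},
  {"xyz": [0.001, 0.024, -0.001], "angular": [0, 0, 0]},
  {"xyz": [0.001, 0.042, -0.001], "angular": [0, 0, 0]},
  {"xyz": [0.001, 0.06, -0.001], "angular": [0, 0, 0]},
  {"xyz": [0.001, 0.075, -0.001], "angular": [0, 0, 0]},
  {"xyz": [0.001, 0.086, -0.001], "angular": [0, 0, 0]},
  {"xyz": [0.001, 0.0915, -0.001], "angular": [0, 0, 0]},
  {"xyz": [0.001, 0.0915, 0.002], "angular": [0, 0, 0]},
  {"xyz": [0.001, 0.0915, 0.014], "angular": [0, 0, 0]},
  {"xyz": [0.001, 0.0915, 0.025], "angular": [0, 0, 0]},
  {"xyz": [0.001, 0.0915, 0.032], "angular": [0, 0, 0]},
  {"xyz": [0.001, 0.0915, 0.036], "angular": [0, 0, 0]},
])

```text
clock: 18.55
position: [0.6173, -0.0197, 0.2219]
ee_rot: [0.714, 0.7, 0.001, 0.002]
ft_force: [3.2, 0.4, 15.7]
grip_width: 0.168
grasp_force: 50.8
```

Emit:
carry_out([
  {"xyz": [0, 0, 0.001], "angular": [0, 0, 0]},
  {"xyz": [0, 0, 0.001], "angular": [0, 0, 0]},
  {"xyz": [0, 0, 0.001], "angular": [0, 0, 0]},
])

```text
clock: 18.85
position: [0.618, -0.0196, 0.2214]
ee_rot: [0.714, 0.7, 0.002, 0.002]
ft_force: [6.8, -0.4, 4.1]
grip_width: 0.168
grasp_force: 49.8
```

Emit:
carry_out([
  {"xyz": [0, 0, 0], "angular": [0, 0, 0]},
  {"xyz": [0, 0, 0], "angular": [0, 0, 0]},
  {"xyz": [0, 0, 0], "angular": [0, 0, 0]},
  {"xyz": [0, 0, 0], "angular": [0, 0, 0]},
  {"xyz": [0, 0, -0.015], "angular": [0, 0, 0]},
  {"xyz": [0, 0, -0.04], "angular": [0, 0, 0]},
  {"xyz": [0, 0, -0.07], "angular": [0, 0, 0]},
  {"xyz": [0, -0.02, -0.1], "angular": [0, 0, 0]},
  {"xyz": [0, -0.06, -0.13], "angular": [0, 0, 0]},
  {"xyz": [0, -0.1, -0.13], "angular": [0, 0, 0]},
  {"xyz": [0, -0.1, -0.13], "angular": [0, 0, 0]},
  {"xyz": [0, -0.1, -0.13], "angular": [0, 0, 0]},
], hand=0.5)

```text
clock: 20.05
position: [0.5159, -0.0177, 0.3513]
ee_rot: [0.714, 0.7, 0.0, 0.001]
ft_force: [0.1, -0.0, 0.5]
grip_width: 0.498
grasp_force: 0.0
```

```bash
sed -i 's/^RACK=.*/RACK=np.array([.619,-.0105]); RY=-.020/' h.py; python3 - <<'E'
from h import *
o=get_obs(); print(o["position"],o["grip_width"],o["ft_force"]); plan(.4255,.1325,.30,90+24.5)
S=camera("scene"); T=camera("top"); cv2.imwrite("s7.png",S["img"]);
a=cv2.resize(S["img"][150:240,160:360,::-1],None,fx=4,fy=3.3,interpolation=2); b=cv2.resize(T["img"][160:235,140:340,::-1],None,fx=4,fy=4,interpolation=2)
cv2.imwrite("pics/c7.png",np.vstack([a,b])[:600])
E
```

```text
[ 0.51588889 -0.01765313  0.35131197] 0.49768035397397065 [ 0.09729702 -0.00835762  0.4682358 ]
shift mm [148.4 -93.5  50.9] turn [  0.1   0.1 -25.7]
```

View pics/c7.png

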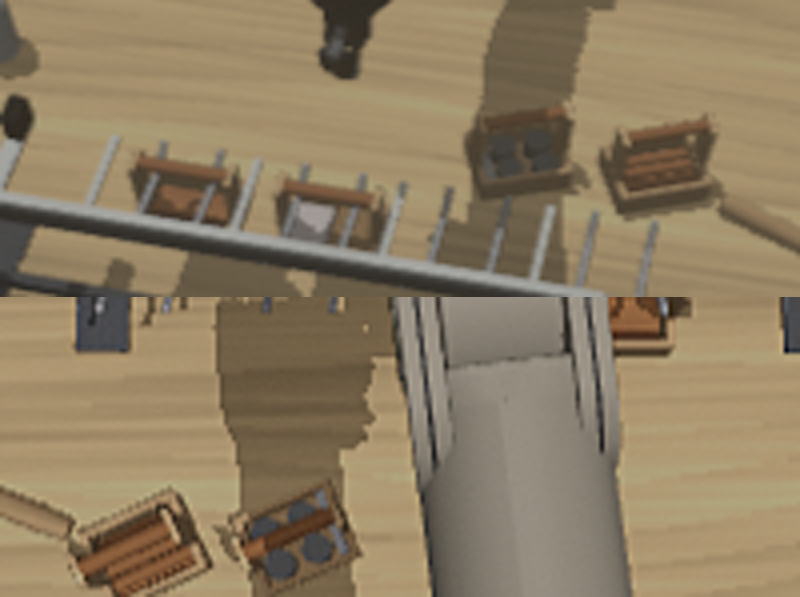

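Totes 3 and 2 are hung on hooks 3 and 2; tote 1 and tote 0 stand unmoved. I'll move over tote 1 and write a numeric dowel finder (checked on the saved tote 2 picture) to spare pictures.

Emit:
carry_out([
  {"xyz": [0.03, -0.02, 0], "angular": [0, 0, -5]},
  {"xyz": [0.065, -0.04, 0.01], "angular": [0, 0, -11]},
  {"xyz": [0.1, -0.06, 0.02], "angular": [0, 0, -17]},
  {"xyz": [0.13, -0.08, 0.035], "angular": [0, 0, -23]},
  {"xyz": [0.145, -0.09, 0.047], "angular": [0, 0, -25.7]},
  {"xyz": [0.1485, -0.0935, 0.051], "angular": [0, 0, -25.7]},
  {"xyz": [0.1485, -0.0935, 0.051], "angular": [0, 0, -25.7]},
  {"xyz": [0.1485, -0.0935, 0.051], "angular": [0, 0, -25.7]},
  {"xyz": [0.1485, -0.0935, 0.051], "angular": [0, 0, -25.7]},
])

```text
clock: 21.05
position: [0.4266, 0.1319, 0.2992]
ee_rot: [0.542, 0.841, 0.0, -0.0]
ft_force: [-0.7, -0.2, 0.3]
grip_width: 0.503
grasp_force: 0.0
```

```bash
cat >> h.py <<'E'
def dowel(c,tcp,yaw_deg,name=None):
    "rectify the wrist view onto the dowel plane round the TCP (1 px = 0.5 mm) and fit the red-brown dowel"
    e=np.array([np.cos(np.radians(yaw_deg)),np.sin(np.radians(yaw_deg))]); n=np.array([e[1],-e[0]])
    A=np.arange(-80,80,.5)*1e-3; m=np.zeros((len(A),len(A),2),np.float32)
    for i,a in enumerate(A):
        for j,b in enumerate(A): m[i,j]=fproj(c,[*(np.array(tcp[:2])-a*e+b*n),.129])
    im=cv2.remap(c["img"],m,None,cv2.INTER_LINEAR)
    hsv=cv2.cvtColor(im,cv2.COLOR_RGB2HSV); g=((hsv[...,0]<14)&(hsv[...,1]>110)).astype(np.uint8)
    if name: cv2.imwrite(name,im[:,:,::-1])
    g=cv2.morphologyEx(g,cv2.MORPH_OPEN,np.ones((9,9),np.uint8))
    k,l,st,ce=cv2.connectedComponentsWithStats(g); out=[]
    for i in range(1,k):
        if st[i,4]>800:
            r=cv2.minAreaRect(np.argwhere(l==i)[:,::-1].astype(np.float32)); (u,v)=r[0]; a,b=A[0]+v*5e-4,A[0]+u*5e-4
            out.append((np.round(np.array(tcp[:2])-a*e+b*n,4).tolist(),"along %.1f across %.1f mm"%(-a*1e3,b*1e3),np.round(np.array(r[1])/2,1).tolist(),round(r[2],1)))
    return out
E
python3 - <<'E'
from h import *
c=dict(np.load("w6.npz"))
for q in dowel(c,[.42126,-.10185],103.5,"r6.png"): print("ref T2",q)
c=camera("wrist"); o=get_obs(); print(o["position"]); np.savez("w8.npz",**c)
x=R.from_quat(o["ee_rot"]).apply([1,0,0]); yaw=np.degrees(np.arctan2(x[1],x[0])); print(yaw)
for q in dowel(c,o["position"],yaw,"r8.png"): print("T1",q)
E
```

```text
ref T2 ([0.4232, -0.1045], 'along -3.0 across 1.2 mm', [76.0, 13.5], 90.0)
[0.4264164  0.1319883  0.29915323]
114.43010578322405
T1 ([0.432, 0.1255], 'along -8.2 across 2.5 mm', [14.9, 66.8], 1.8)
```

```bash
python3 - <<'E'
from h import *
plan(.4291,.1321,.1065,112.6)
E
```

```text
shift mm [ -1.1   2.4 192.7] turn [ 0.  -0.   1.8]
```

Emit:
carry_out([
  {"xyz": [-0.001, 0.0025, 0.04], "angular": [0, 0, 1.8]},
  {"xyz": [-0.001, 0.0025, 0.08], "angular": [0, 0, 1.8]},
  {"xyz": [-0.001, 0.0025, 0.12], "angular": [0, 0, 1.8]},
  {"xyz": [-0.001, 0.0025, 0.15], "angular": [0, 0, 1.8]},
  {"xyz": [-0.001, 0.0025, 0.175], "angular": [0, 0, 1.8]},
  {"xyz": [-0.001, 0.0025, 0.189], "angular": [0, 0, 1.8]},
  {"xyz": [-0.001, 0.0025, 0.193], "angular": [0, 0, 1.8]},
  {"xyz": [-0.001, 0.0025, 0.193], "angular": [0, 0, 1.8]},
  {"xyz": [-0.001, 0.0025, 0.193], "angular": [0, 0, 1.8]},
])

```text
clock: 22.0
position: [0.4292, 0.1331, 0.1069]
ee_rot: [0.554, 0.833, 0.001, 0.001]
ft_force: [0.5, -0.0, 0.5]
grip_width: 0.501
grasp_force: 0.0
```

Emit:
carry_out([
  {"xyz": [0, 0, 0], "angular": [0, 0, 0]},
  {"xyz": [0, 0, 0], "angular": [0, 0, 0]},
  {"xyz": [0, 0, 0], "angular": [0, 0, 0]},
  {"xyz": [0, 0, 0], "angular": [0, 0, 0]},
  {"xyz": [0, 0, 0], "angular": [0, 0, 0]},
  {"xyz": [0, 0, 0], "angular": [0, 0, 0]},
], hand=0)

```text
clock: 22.6
position: [0.4287, 0.133, 0.1066]
ee_rot: [0.554, 0.833, 0.0, 0.001]
ft_force: [-1.9, -1.1, 5.7]
grip_width: 0.169
grasp_force: 48.6
```

```bash
python3 - <<'E'
from h import *
p=rackw(0,.12); plan(p[0]-.09,p[1]+.0018,.257,88.85); plan(p[0],p[1],.257,88.85)
E
```

```text
shift mm [ -59.8   86.4 -150.2] turn [ 0.1  0.  23.9]
shift mm [ -96.3  168.7 -150.1] turn [ 0.1  0.  23.9]
```

Emit:
carry_out([
  {"xyz": [0, 0, -0.015], "angular": [0, 0, 0]},
  {"xyz": [0, 0, -0.045], "angular": [0, 0, 0]},
  {"xyz": [0, 0, -0.08], "angular": [0, 0, 0]},
  {"xyz": [0, 0, -0.115], "angular": [0, 0, 0]},
  {"xyz": [-0.005, 0.008, -0.14], "angular": [0, 0, 3]},
  {"xyz": [-0.015, 0.024, -0.15], "angular": [0, 0, 8]},
  {"xyz": [-0.03, 0.045, -0.15], "angular": [0, 0, 13]},
  {"xyz": [-0.045, 0.066, -0.15], "angular": [0, 0, 18]},
  {"xyz": [-0.055, 0.08, -0.15], "angular": [0, 0, 22]},
  {"xyz": [-0.06, 0.0865, -0.15], "angular": [0, 0, 23.9]},
  {"xyz": [-0.06, 0.0865, -0.15], "angular": [0, 0, 23.9]},
  {"xyz": [-0.06, 0.0865, -0.15], "angular": [0, 0, 23.9]},
])

```text
clock: 23.8
position: [0.5307, 0.1114, 0.2555]
ee_rot: [0.714, 0.701, -0.0, -0.0]
ft_force: [0.3, 0.4, -4.0]
grip_width: 0.163
grasp_force: 49.4
```

Emit:
carry_out([
  {"xyz": [0, 0, 0], "angular": [0, 0, 0]},
  {"xyz": [0, 0, 0], "angular": [0, 0, 0]},
])

```text
clock: 24.0
position: [0.5308, 0.1113, 0.256]
ee_rot: [0.714, 0.7, -0.0, 0.0]
ft_force: [0.4, -0.9, -3.8]
grip_width: 0.17
grasp_force: 49.4
```

```bash
python3 - <<'E'
from h import *
o=get_obs(); print(o["position"]); p=rackw(0,.12); plan(p[0],p[1],.257,88.85); plan(p[0],p[1],.221,88.85)
E
```

```text
[0.53080664 0.11127612 0.25598334]
shift mm [-0.1 90.6 -1. ] turn [0.  0.  0.1]
shift mm [-0.1 90.6 35. ] turn [0.  0.  0.1]
```

Emit:
carry_out([
  {"xyz": [0, 0.008, -0.001], "angular": [0, 0, 0]},
  {"xyz": [0, 0.024, -0.001], "angular": [0, 0, 0]},
  {"xyz": [0, 0.042, -0.001], "angular": [0, 0, 0]},
  {"xyz": [0, 0.06, -0.001], "angular": [0, 0, 0]},
  {"xyz": [0, 0.075, -0.001], "angular": [0, 0, 0]},
  {"xyz": [0, 0.086, -0.001], "angular": [0, 0, 0]},
  {"xyz": [0, 0.0905, -0.001], "angular": [0, 0, 0]},
  {"xyz": [0, 0.0905, 0.002], "angular": [0, 0, 0]},
  {"xyz": [0, 0.0905, 0.014], "angular": [0, 0, 0]},
  {"xyz": [0, 0.0905, 0.025], "angular": [0, 0, 0]},
  {"xyz": [0, 0.0905, 0.032], "angular": [0, 0, 0]},
  {"xyz": [0, 0.0905, 0.035], "angular": [0, 0, 0]},
])

```text
clock: 25.2
position: [0.6219, 0.1091, 0.2205]
ee_rot: [0.714, 0.7, 0.0, 0.0]
ft_force: [2.6, -1.4, 3.2]
grip_width: 0.171
grasp_force: 50.2
```

Emit:
carry_out([
  {"xyz": [0, 0, 0.001], "angular": [0, 0, 0]},
  {"xyz": [0, 0, 0.001], "angular": [0, 0, 0]},
  {"xyz": [0, 0, 0.001], "angular": [0, 0, 0]},
])

```text
clock: 25.5
position: [0.6222, 0.1092, 0.2203]
ee_rot: [0.714, 0.7, 0.0, 0.0]
ft_force: [2.9, -0.2, 0.6]
grip_width: 0.172
grasp_force: 49.8
```

Emit:
carry_out([
  {"xyz": [0, 0, 0], "angular": [0, 0, 0]},
  {"xyz": [0, 0, 0], "angular": [0, 0, 0]},
  {"xyz": [0, 0, 0], "angular": [0, 0, 0]},
  {"xyz": [0, 0, 0], "angular": [0, 0, 0]},
  {"xyz": [0, 0, -0.015], "angular": [0, 0, 0]},
  {"xyz": [0, 0, -0.04], "angular": [0, 0, 0]},
  {"xyz": [0, 0, -0.07], "angular": [0, 0, 0]},
  {"xyz": [0, -0.02, -0.1], "angular": [0, 0, 0]},
  {"xyz": [0, -0.06, -0.13], "angular": [0, 0, 0]},
  {"xyz": [0, -0.1, -0.13], "angular": [0, 0, 0]},
  {"xyz": [0, -0.1, -0.13], "angular": [0, 0, 0]},
  {"xyz": [0, -0.1, -0.13], "angular": [0, 0, 0]},
], hand=0.5)

```text
clock: 26.7
position: [0.5214, 0.1113, 0.3514]
ee_rot: [0.714, 0.7, 0.0, 0.001]
ft_force: [-0.3, -0.2, -0.5]
grip_width: 0.503
grasp_force: 0.0
```

```bash
python3 - <<'E'
from h import *
o=get_obs(); print(o["position"]); plan(.423,.2705,.30,90+26)
T=camera("top")["img"].astype(int); np.save("t9.npy",T)
g=cv2.imread("pics/top0.png")  # start view, to check tote0 has not been knocked
t0=cv2.resize(g,(512,384),interpolation=cv2.INTER_AREA)[:,:,::-1].astype(int)
d=np.abs(T-t0).sum(2)[195:245,150:195]; print("changed px round tote0:",(d>90).sum())
E
```

```text
[0.52142325 0.11125324 0.35139187]
shift mm [ 157.3 -101.7   50.9] turn [  0.1   0.1 -27.1]
changed px round tote0: 537
```

Emit:
carry_out([
  {"xyz": [0.03, -0.02, 0], "angular": [0, 0, -5]},
  {"xyz": [0.065, -0.042, 0.01], "angular": [0, 0, -11]},
  {"xyz": [0.1, -0.065, 0.02], "angular": [0, 0, -17]},
  {"xyz": [0.135, -0.087, 0.035], "angular": [0, 0, -23]},
  {"xyz": [0.152, -0.098, 0.047], "angular": [0, 0, -27]},
  {"xyz": [0.157, -0.1015, 0.051], "angular": [0, 0, -27]},
  {"xyz": [0.157, -0.1015, 0.051], "angular": [0, 0, -27]},
  {"xyz": [0.157, -0.1015, 0.051], "angular": [0, 0, -27]},
  {"xyz": [0.157, -0.1015, 0.051], "angular": [0, 0, -27]},
])

```text
clock: 27.65
position: [0.4248, 0.269, 0.2992]
ee_rot: [0.532, 0.846, 0.0, 0.0]
ft_force: [0.2, 1.0, -0.2]
grip_width: 0.495
grasp_force: 0.0
```

```bash
python3 - <<'E'
from h import *
c=camera("wrist"); o=get_obs(); print(o["position"]); np.savez("w9.npz",**c)
x=R.from_quat(o["ee_rot"]).apply([1,0,0]); yaw=np.degrees(np.arctan2(x[1],x[0])); print(yaw)
for q in dowel(c,o["position"],yaw,"r9.png"): print("T0",q)
T=camera("top"); a=cv2.imread("r9.png"); im=cv2.resize(c["img"][:,:,::-1],None,fx=.9,fy=.9)
b=cv2.resize(np.load("t9.npy")[120:240,140:360].astype(np.uint8)[:,:,::-1],(461,251),interpolation=2)
L=np.vstack([im[:345],b])[:596]; Rr=np.zeros((L.shape[0],320,3),np.uint8); Rr[:320]=a
cv2.imwrite("pics/c9.png",np.hstack([L[:,:461],Rr]))
E
```

```text
[0.42456377 0.26921993 0.29916074]
115.68467652191843
T0 ([0.4248, 0.2877], 'along 16.5 across 8.2 mm', [23.0, 16.5], 90.0)
T0 ([0.4186, 0.2609], 'along -4.9 across -9.0 mm', [66.3, 25.9], 68.2)
```

View pics/c9.png

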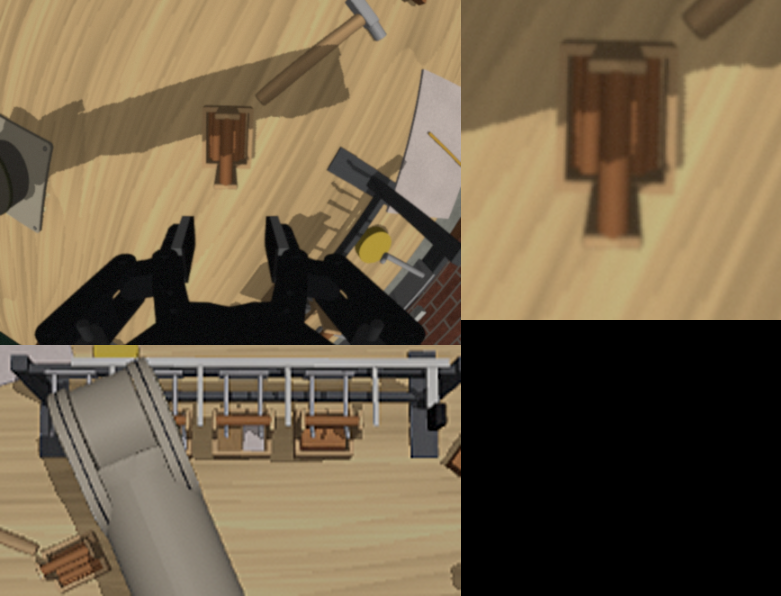

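The rectified view shows tote 0's dowel from (156,70) to (152,237) at 0.5 mm/px, so about 3 mm across, 2 mm along and 1.4° off. Grip it.

```bash
python3 - <<'E'
from h import *
plan(.4209,.2699,.1065,114.3)
E
```

```text
shift mm [  2.   -3.  192.6] turn [0.  0.  1.4]
```

Emit:
carry_out([
  {"xyz": [0.002, -0.003, 0.04], "angular": [0, 0, 1.4]},
  {"xyz": [0.002, -0.003, 0.08], "angular": [0, 0, 1.4]},
  {"xyz": [0.002, -0.003, 0.12], "angular": [0, 0, 1.4]},
  {"xyz": [0.002, -0.003, 0.15], "angular": [0, 0, 1.4]},
  {"xyz": [0.002, -0.003, 0.175], "angular": [0, 0, 1.4]},
  {"xyz": [0.002, -0.003, 0.189], "angular": [0, 0, 1.4]},
  {"xyz": [0.002, -0.003, 0.193], "angular": [0, 0, 1.4]},
  {"xyz": [0.002, -0.003, 0.193], "angular": [0, 0, 1.4]},
  {"xyz": [0.002, -0.003, 0.193], "angular": [0, 0, 1.4]},
])

```text
clock: 28.65
position: [0.4206, 0.2712, 0.107]
ee_rot: [0.541, 0.841, 0.001, 0.001]
ft_force: [-0.2, -0.1, 0.7]
grip_width: 0.497
grasp_force: 0.0
```

Emit:
carry_out([
  {"xyz": [0, 0, 0], "angular": [0, 0, 0]},
  {"xyz": [0, 0, 0], "angular": [0, 0, 0]},
  {"xyz": [0, 0, 0], "angular": [0, 0, 0]},
  {"xyz": [0, 0, 0], "angular": [0, 0, 0]},
  {"xyz": [0, 0, 0], "angular": [0, 0, 0]},
  {"xyz": [0, 0, 0], "angular": [0, 0, 0]},
], hand=0)

```text
clock: 29.25
position: [0.4202, 0.2709, 0.1067]
ee_rot: [0.541, 0.841, 0.0, 0.0]
ft_force: [-2.8, -1.7, 5.1]
grip_width: 0.17
grasp_force: 48.6
```

```bash
python3 - <<'E'
from h import *
p=rackw(0,.25); plan(p[0]-.09,p[1]+.0018,.257,88.85); plan(p[0],p[1],.257,88.85)
E
```

```text
shift mm [ -74.2   91.5 -150.2] turn [ 0.1  0.  25.6]
shift mm [-113.   172.7 -150.1] turn [ 0.1  0.  25.6]
```

Emit:
carry_out([
  {"xyz": [0, 0, -0.015], "angular": [0, 0, 0]},
  {"xyz": [0, 0, -0.045], "angular": [0, 0, 0]},
  {"xyz": [0, 0, -0.08], "angular": [0, 0, 0]},
  {"xyz": [0, 0, -0.115], "angular": [0, 0, 0]},
  {"xyz": [-0.007, 0.008, -0.14], "angular": [0, 0, 3]},
  {"xyz": [-0.02, 0.025, -0.15], "angular": [0, 0, 8]},
  {"xyz": [-0.037, 0.046, -0.15], "angular": [0, 0, 14]},
  {"xyz": [-0.055, 0.068, -0.15], "angular": [0, 0, 20]},
  {"xyz": [-0.069, 0.085, -0.15], "angular": [0, 0, 24]},
  {"xyz": [-0.074, 0.0915, -0.15], "angular": [0, 0, 25.6]},
  {"xyz": [-0.074, 0.0915, -0.15], "angular": [0, 0, 25.6]},
  {"xyz": [-0.074, 0.0915, -0.15], "angular": [0, 0, 25.6]},
])

```text
clock: 30.45
position: [0.5327, 0.2421, 0.2561]
ee_rot: [0.713, 0.701, -0.0, -0.0]
ft_force: [-0.3, -0.2, -3.7]
grip_width: 0.166
grasp_force: 49.4
```

Emit:
carry_out([
  {"xyz": [0, 0, 0], "angular": [0, 0, 0]},
  {"xyz": [0, 0, 0], "angular": [0, 0, 0]},
])

```text
clock: 30.65
position: [0.533, 0.2418, 0.2562]
ee_rot: [0.714, 0.701, 0.0, 0.0]
ft_force: [-0.2, 0.4, -3.9]
grip_width: 0.17
grasp_force: 49.4
```

```bash
python3 - <<'E'
from h import *
o=get_obs(); print(o["position"]); p=rackw(0,.25); plan(p[0],p[1],.257,88.85); plan(p[0],p[1],.221,88.85)
E
```

```text
[0.53301586 0.24177888 0.25617076]
shift mm [-0.7 91.  -0.8] turn [0.  0.  0.1]
shift mm [-0.7 91.  35.2] turn [0.  0.  0.1]
```

Emit:
carry_out([
  {"xyz": [0, 0.008, -0.001], "angular": [0, 0, 0]},
  {"xyz": [-0.001, 0.024, -0.001], "angular": [0, 0, 0]},
  {"xyz": [-0.001, 0.042, -0.001], "angular": [0, 0, 0]},
  {"xyz": [-0.001, 0.06, -0.001], "angular": [0, 0, 0]},
  {"xyz": [-0.001, 0.075, -0.001], "angular": [0, 0, 0]},
  {"xyz": [-0.001, 0.086, -0.001], "angular": [0, 0, 0]},
  {"xyz": [-0.001, 0.091, -0.001], "angular": [0, 0, 0]},
  {"xyz": [-0.001, 0.091, 0.002], "angular": [0, 0, 0]},
  {"xyz": [-0.001, 0.091, 0.014], "angular": [0, 0, 0]},
  {"xyz": [-0.001, 0.091, 0.025], "angular": [0, 0, 0]},
  {"xyz": [-0.001, 0.091, 0.032], "angular": [0, 0, 0]},
  {"xyz": [-0.001, 0.091, 0.0355], "angular": [0, 0, 0]},
])

```text
clock: 31.85
position: [0.6251, 0.2382, 0.2202]
ee_rot: [0.714, 0.7, 0.0, 0.001]
ft_force: [2.6, -1.3, 5.7]
grip_width: 0.163
grasp_force: 50.3
```

Emit:
carry_out([
  {"xyz": [0, 0, 0.001], "angular": [0, 0, 0]},
  {"xyz": [0, 0, 0.001], "angular": [0, 0, 0]},
  {"xyz": [0, 0, 0.001], "angular": [0, 0, 0]},
])

```text
clock: 32.15
position: [0.6254, 0.2384, 0.22]
ee_rot: [0.714, 0.7, 0.001, 0.001]
ft_force: [5.0, -1.5, 1.9]
grip_width: 0.168
grasp_force: 50.0
```

Seated at the same height as the others. Release, retreat and go back toward the keeper grip, now at (0.6114, -0.2993).

Emit:
carry_out([
  {"xyz": [0, 0, 0], "angular": [0, 0, 0]},
  {"xyz": [0, 0, 0], "angular": [0, 0, 0]},
  {"xyz": [0, 0, 0], "angular": [0, 0, 0]},
  {"xyz": [0, 0, 0], "angular": [0, 0, 0]},
  {"xyz": [0, 0, -0.015], "angular": [0, 0, 0]},
  {"xyz": [0, 0, -0.04], "angular": [0, 0, 0]},
  {"xyz": [0, 0, -0.07], "angular": [0, 0, 0]},
  {"xyz": [0, -0.02, -0.1], "angular": [0, 0, 0]},
  {"xyz": [0, -0.06, -0.14], "angular": [0, 0, 0]},
  {"xyz": [0, -0.1, -0.16], "angular": [0, 0, 0]},
  {"xyz": [0, -0.1, -0.16], "angular": [0, 0, 0]},
  {"xyz": [0, -0.1, -0.16], "angular": [0, 0, 0]},
], hand=0.5)

```text
clock: 33.35
position: [0.5242, 0.2409, 0.3816]
ee_rot: [0.714, 0.7, 0.001, 0.001]
ft_force: [-0.4, 0.1, -0.4]
grip_width: 0.497
grasp_force: 0.0
```

```bash
python3 - <<'E'
from h import *
o=get_obs(); print(o["position"],o["joint_pos"].round(2)); plan(.57,-.15,.40,-1.35); plan(.6113,-.2995,.375,-1.35)
T=camera("top"); S=camera("scene"); cv2.imwrite("s11.png",S["img"][:,:,::-1]); cv2.imwrite("t11.png",T["img"][:,:,::-1])
E
```

```text
[0.52420545 0.24090165 0.38163737] [ 0.14  0.29 -0.84  1.29  0.22  1.65 -0.68]
shift mm [-390.    53.3  -18.1] turn [  0.2   0.2 -89.7]
shift mm [-538.6   97.4    7. ] turn [  0.2   0.2 -89.7]
```

Emit:
carry_out([
  {"xyz": [-0.02, 0, -0.01], "angular": [0, 0, 6]},
  {"xyz": [-0.06, 0, -0.02], "angular": [0, 0, 13]},
  {"xyz": [-0.1, 0, -0.02], "angular": [0, 0, 20]},
  {"xyz": [-0.14, 0, -0.02], "angular": [0, 0, 27]},
  {"xyz": [-0.18, 0.01, -0.02], "angular": [0, 0, 34]},
  {"xyz": [-0.22, 0.02, -0.02], "angular": [0, 0, 41]},
  {"xyz": [-0.26, 0.03, -0.02], "angular": [0, 0, 48]},
  {"xyz": [-0.3, 0.04, -0.02], "angular": [0, 0, 55]},
  {"xyz": [-0.34, 0.05, -0.02], "angular": [0, 0, 62]},
  {"xyz": [-0.37, 0.06, -0.02], "angular": [0, 0, 69]},
  {"xyz": [-0.4, 0.07, -0.02], "angular": [0, 0, 75]},
  {"xyz": [-0.42, 0.075, -0.02], "angular": [0, 0, 80]},
])

```text
clock: 34.65
position: [0.5918, -0.1844, 0.3971]
ee_rot: [0.997, 0.074, -0.002, -0.0]
ft_force: [0.2, -0.8, -0.3]
grip_width: 0.499
grasp_force: 0.0
```

```bash
python3 - <<'E'
from h import *
o=get_obs(); print(o["position"],o["joint_pos"].round(2)); plan(.6113,-.2995,.375,-1.35)
E
```

```text
[ 0.59181258 -0.18443514  0.3970793 ] [ 0.54  0.33 -0.44  1.14  0.14  1.7  -1.29]
shift mm [  2.5 116.7  22. ] turn [-0.   0.2  9.8]
```

Emit:
carry_out([
  {"xyz": [0.001, 0.03, 0], "angular": [0, 0, 4]},
  {"xyz": [0.001, 0.07, 0.01], "angular": [0, 0, 8]},
  {"xyz": [0.002, 0.1, 0.02], "angular": [0, 0, 9.8]},
  {"xyz": [0.002, 0.115, 0.022], "angular": [0, 0, 9.8]},
  {"xyz": [0.002, 0.1165, 0.022], "angular": [0, 0, 9.8]},
  {"xyz": [0.002, 0.1165, 0.022], "angular": [0, 0, 9.8]},
  {"xyz": [0.002, 0.1165, 0.022], "angular": [0, 0, 9.8]},
  {"xyz": [0.002, 0.1165, 0.022], "angular": [0, 0, 9.8]},
])

```text
clock: 35.45
position: [0.6117, -0.2941, 0.3783]
ee_rot: [1.0, -0.007, 0.001, 0.0]
ft_force: [0.2, 0.2, -0.0]
grip_width: 0.502
grasp_force: 0.0
```

```bash
python3 - <<'E'
from h import *
o=get_obs(); print(o["position"],o["joint_pos"].round(2)); plan(.6113,-.2993,.276,-1.35)
c=camera("wrist")
row=c["img"][205].astype(int).sum(1); print([int(i) for i in np.where(row[200:310]<70)[0]+200][::100], np.where(row[200:310]<70)[0][[0,-1]]+200)
b=np.where(row[200:310]<70)[0]; print(fat_z(c,b[0]+200-.5,205,.309),fat_z(c,b[-1]+200.5,205,.309))
E
```

```text
[ 0.61165407 -0.29410169  0.37834474] [ 0.6   0.46 -0.37  1.    0.16  1.7  -1.29]
shift mm [ -0.4   5.2 102.3] turn [ 0.  -0.1  0.5]
[252] [252 271]
[ 0.6137339  -0.29120079  0.309     ] [ 0.61350621 -0.3065034   0.309     ]
```

Emit:
carry_out([
  {"xyz": [0, 0.005, 0.02], "angular": [0, 0, 0.5]},
  {"xyz": [0, 0.005, 0.05], "angular": [0, 0, 0.5]},
  {"xyz": [0, 0.005, 0.08], "angular": [0, 0, 0.5]},
  {"xyz": [0, 0.005, 0.097], "angular": [0, 0, 0.5]},
  {"xyz": [0, 0.005, 0.102], "angular": [0, 0, 0.5]},
  {"xyz": [0, 0.005, 0.102], "angular": [0, 0, 0.5]},
  {"xyz": [0, 0.005, 0.102], "angular": [0, 0, 0.5]},
])

```text
clock: 36.2
position: [0.6117, -0.3006, 0.277]
ee_rot: [1.0, -0.012, 0.001, 0.0]
ft_force: [-0.0, -0.0, 0.3]
grip_width: 0.503
grasp_force: 0.0
```

Emit:
carry_out([
  {"xyz": [0, 0, 0], "angular": [0, 0, 0]},
  {"xyz": [0, 0, 0], "angular": [0, 0, 0]},
  {"xyz": [0, 0, 0], "angular": [0, 0, 0]},
  {"xyz": [0, 0, 0], "angular": [0, 0, 0]},
  {"xyz": [0, 0, 0], "angular": [0, 0, 0]},
], hand=0, grip_force=40)

```text
clock: 36.7
position: [0.6117, -0.2993, 0.2768]
ee_rot: [1.0, -0.012, 0.001, -0.0]
ft_force: [-2.4, 4.7, 5.3]
grip_width: 0.207
grasp_force: 40.2
```

```bash
python3 - <<'E'
from h import *
# last of the views: hung totes before locking
S=camera("scene"); T=camera("top"); 
a=cv2.resize(S["img"][150:240,160:360,::-1],None,fx=4,fy=3.3,interpolation=2); b=cv2.resize(T["img"][115:190,150:350,::-1],None,fx=4,fy=4,interpolation=2)
cv2.imwrite("pics/c12.png",np.vstack([a,b])[:600]); print(get_obs()["position"])
E
```

```text
[ 0.61172114 -0.29926576  0.27678729]
```

View pics/c12.png

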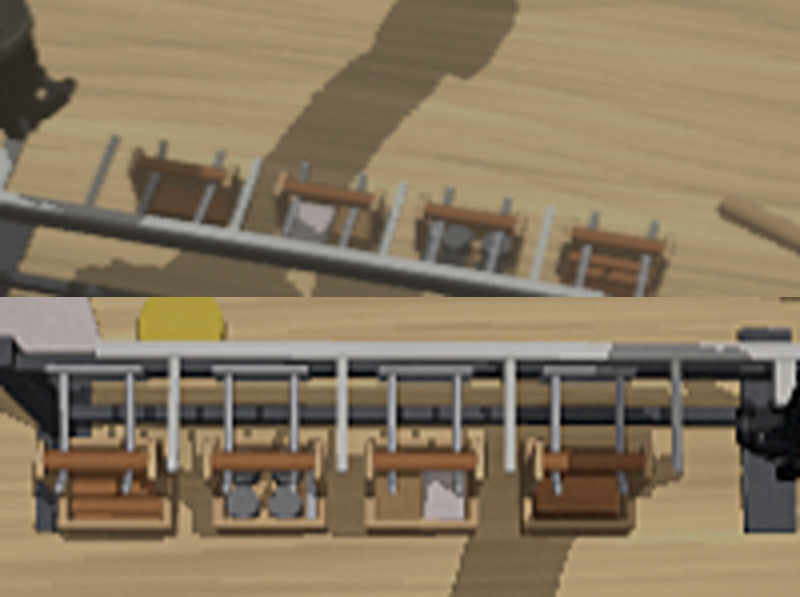

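All four totes hang with dowels over both prongs, tote faces clear of each other. Now slide the keeper home.

Emit:
carry_out([
  {"xyz": [0, -0.005, 0], "angular": [0, 0, 0]},
  {"xyz": [0, -0.011, 0], "angular": [0, 0, 0]},
  {"xyz": [0, -0.018, 0], "angular": [0, 0, 0]},
  {"xyz": [0, -0.025, 0], "angular": [0, 0, 0]},
  {"xyz": [0, -0.032, 0], "angular": [0, 0, 0]},
  {"xyz": [0, -0.039, 0], "angular": [0, 0, 0]},
  {"xyz": [0, -0.046, 0], "angular": [0, 0, 0]},
  {"xyz": [0, -0.053, 0], "angular": [0, 0, 0]},
  {"xyz": [0, -0.058, 0], "angular": [0, 0, 0]},
  {"xyz": [0, -0.062, 0], "angular": [0, 0, 0]},
  {"xyz": [0, -0.064, 0], "angular": [0, 0, 0]},
  {"xyz": [0, -0.064, 0], "angular": [0, 0, 0]},
])

```text
clock: 38.0
position: [0.6132, -0.2366, 0.2768]
ee_rot: [1.0, -0.013, 0.001, 0.001]
ft_force: [-1.7, -0.4, 6.1]
grip_width: 0.202
grasp_force: 40.4
```

Emit:
carry_out([
  {"xyz": [0, -0.002, 0], "angular": [0, 0, 0]},
  {"xyz": [0, -0.004, 0], "angular": [0, 0, 0]},
  {"xyz": [0, -0.005, 0], "angular": [0, 0, 0]},
  {"xyz": [0, -0.005, 0], "angular": [0, 0, 0]},
])

```text
clock: 38.4
position: [0.6132, -0.2342, 0.2768]
ee_rot: [1.0, -0.014, 0.001, 0.002]
ft_force: [1.9, -8.3, 5.0]
grip_width: 0.207
grasp_force: 40.4
```

Emit:
carry_out([
  {"xyz": [0, -0.002, 0], "angular": [0, 0, 0]},
  {"xyz": [0, -0.003, 0], "angular": [0, 0, 0]},
  {"xyz": [0, -0.003, 0], "angular": [0, 0, 0]},
])

```text
clock: 38.7
position: [0.6132, -0.2342, 0.2768]
ee_rot: [1.0, -0.015, 0.002, 0.004]
ft_force: [4.4, -16.2, 4.0]
grip_width: 0.203
grasp_force: 41.1
```

Travel was 65.1 mm, ending against the stop at 16 N. Unload, release and retreat.

Emit:
carry_out([
  {"xyz": [0, 0.002, 0], "angular": [0, 0, 0]},
  {"xyz": [0, 0.0035, 0], "angular": [0, 0, 0]},
  {"xyz": [0, 0.0035, 0], "angular": [0, 0, 0]},
])

```text
clock: 39.0
position: [0.6132, -0.2343, 0.2768]
ee_rot: [1.0, -0.014, 0.001, 0.001]
ft_force: [0.5, -6.1, 5.5]
grip_width: 0.207
grasp_force: 40.5
```

Emit:
carry_out([
  {"xyz": [0, 0, 0], "angular": [0, 0, 0]},
  {"xyz": [0, 0, 0], "angular": [0, 0, 0]},
  {"xyz": [0, 0, 0], "angular": [0, 0, 0]},
  {"xyz": [0, 0, -0.02], "angular": [0, 0, 0]},
  {"xyz": [0, 0, -0.05], "angular": [0, 0, 0]},
  {"xyz": [0, 0, -0.09], "angular": [0, 0, 0]},
  {"xyz": [-0.04, 0, -0.12], "angular": [0, 0, 0]},
  {"xyz": [-0.08, 0.02, -0.12], "angular": [0, 0, 0]},
  {"xyz": [-0.12, 0.04, -0.12], "angular": [0, 0, 0]},
  {"xyz": [-0.12, 0.04, -0.12], "angular": [0, 0, 0]},
  {"xyz": [-0.12, 0.04, -0.12], "angular": [0, 0, 0]},
], hand=0.5)

```text
clock: 40.1
position: [0.4913, -0.2696, 0.3958]
ee_rot: [1.0, -0.013, 0.0, 0.0]
ft_force: [0.3, -0.3, -0.2]
grip_width: 0.502
grasp_force: 0.0
```

```bash
python3 - <<'E'
from h import *
import fit
S=camera("scene"); T=camera("top"); c=camera("wrist"); o=get_obs(); print(o["position"],o["ft_force"])
# keeper check: image shift of finger tips vs the start picture, where it was 8.6 mm open (px per m along y ~ 376/1.14)
t0=cv2.resize(cv2.imread("pics/top0.png"),(512,384),interpolation=cv2.INTER_AREA); b=T["img"][:,:,::-1]
for r in (150,):
  for n,im in (("start",t0),("now",b)): g=im[r-2:r+3].astype(int).mean(0).min(1); print(n,[round(float(k),1) for k in [np.average(np.arange(i-4,i+5),weights=np.clip(g[i-4:i+5]-150,0,None)+1e-6) for i in (172,175,215,217,257,259,298,301)]])
# tote/bystander changes at bystanders in scene view
s0=cv2.resize(cv2.imread("pics/scene0.png"),(512,384),interpolation=cv2.INTER_AREA).astype(int); d=np.abs(s0-S["img"][:,:,::-1]).sum(2)
for n,(x,y,w,h) in {"glue":(145,135,22,35),"hammer":(335,205,70,50),"offcut":(115,180,40,40)}.items(): print(n,(d[y:y+h,x:x+w]>100).sum())
# dowels: red-brown rows in the top view
hsv=cv2.cvtColor(T["img"],cv2.COLOR_RGB2HSV); m=((hsv[...,0]<14)&(hsv[...,1]>120)).astype(np.uint8)[145:185,150:320]
k,l,st,ce=cv2.connectedComponentsWithStats(m); print([s.tolist() for s in st[1:] if s[4]>40])
E
```

```text
[ 0.49281505 -0.26833697  0.39488107] [-0.03545012 -0.35715605 -0.43783106]
start [174.5, 174.5, 216.7, 216.7, 259.2, 259.2, 301.1, 301.1]
now [171.4, 171.4, 213.6, 213.6, 256.2, 256.2, 298.3, 299.5]
glue 91
hammer 35
offcut 0
[[11, 8, 29, 17, 310], [66, 8, 12, 6, 46], [93, 8, 12, 6, 55], [133, 8, 28, 18, 303]]
```

Emit:
carry_out([
  {"xyz": [0, 0, 0], "angular": [0, 0, 0]},
  {"xyz": [0, 0, 0], "angular": [0, 0, 0]},
  {"xyz": [0, 0, 0], "angular": [0, 0, 0]},
])

```text
clock: 40.65
position: [0.4922, -0.2691, 0.3952]
ee_rot: [1.0, -0.012, -0.0, -0.0]
ft_force: [-0.5, -0.1, -0.1]
grip_width: 0.498
grasp_force: 0.0
```

```bash
python3 -c "
from workcell import *
print(hand_in())"
```

```text
the job is handed in; nothing more can be done
None
```

I opened the keeper to its stop, hung all four totes one to a hook, slid the keeper back home against its stop, did not touch the glue, hammer or offcut, and handed in at about 41 s; hand-in returned no verdict.

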